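# Load the ladder stand with sensor heads, raise it to the yellow rung and lock it

## Task

Set every finished sensor head (brass cap) upright on the white tray of the ladder stand, handling them lightly (a grip of no more than about 30 N), and leave the red-capped heads and everything else on the bench alone. Then raise the loaded tray by its red handle until its orange pawl has passed above the yellow rung, and lower it, without dropping it, until the pawl sits on that rung and carries the tray. Last, turn the black knob on top of the mast clockwise until it has clicked past its detent.

Things in the scene. Friction and masses are not known exactly. Their poses are not given: they have to be found in the camera images.
- head1: finished sensor head standing upright: steel body 54 mm across and 42 mm high, with a solid brass-coloured cap 33 mm across on top of it, from 42 to 80 mm height; two stub ports on the side of the body are only looks (up to 34 mm from its axis). About 0.11 kg. Origin at the centre of its underside, z up its axis. It may be absent (3 to 5 of the five are there).
- head2: finished sensor head standing upright: steel body 54 mm across and 42 mm high, with a solid brass-coloured cap 33 mm across on top of it, from 42 to 80 mm height; two stub ports on the side of the body are only looks (up to 34 mm from its axis). About 0.11 kg. Origin at the centre of its underside, z up its axis. It may be absent (3 to 5 of the five are there).
- head3: finished sensor head standing upright: steel body 54 mm across and 42 mm high, with a solid brass-coloured cap 33 mm across on top of it, from 42 to 80 mm height; two stub ports on the side of the body are only looks (up to 34 mm from its axis). About 0.11 kg. Origin at the centre of its underside, z up its axis. It may be absent (3 to 5 of the five are there).
- head4: finished sensor head standing upright: steel body 54 mm across and 42 mm high, with a solid brass-coloured cap 33 mm across on top of it, from 42 to 80 mm height; two stub ports on the side of the body are only looks (up to 34 mm from its axis). About 0.11 kg. Origin at the centre of its underside, z up its axis. It may be absent (3 to 5 of the five are there).
- head5: finished sensor head standing upright: steel body 54 mm across and 42 mm high, with a solid brass-coloured cap 33 mm across on top of it, from 42 to 80 mm height; two stub ports on the side of the body are only looks (up to 34 mm from its axis). About 0.11 kg. Origin at the centre of its underside, z up its axis. It may be absent (3 to 5 of the five are there).
- red1: unfinished sensor head, shaped like the finished ones but with a red cap; stays where it is. Origin at the centre of its underside.
- red2: unfinished sensor head, shaped like the finished ones but with a red cap; stays where it is. Origin at the centre of its underside.
- stand: the ladder stand, fixed to the bench: blue base plate 250 x 220 x 12 mm (from 80 mm before to 170 mm behind the origin), and at x = +126 mm an aluminium mast of two stiles with two round rungs of 10 mm, the lower one plain steel, the upper one yellow; a bridge plate on top of the mast (50 x 130 mm along x and y, top at 259 mm) carries the knob. Origin on the bench under the middle of the tray; x points from the handle to the mast, y to the left, z up.
- tray_floor (a point): centre of the tray's floor (its upper side), axes as the stand's: white tray with a flat floor 130 mm along x by 220 mm along y inside its 18 mm high rim of 5 mm sheet. It stands 55 mm + tray above the bench and slides straight up and down the mast. The heads may stand anywhere inside the rim (six would fit, at x = +-30 and y = -74, 0 and +74 mm).
- tray_handle (a point): middle of the grip of the tray's red handle: a level bar 18 x 18 mm in section that runs along the stand's x, 90 mm long, out of the tray's front edge (from 70 to 160 mm before the tray's centre, with a black end knob of 30 mm); this point lies on the bar's centre line, 115 mm before the tray's centre and 6 mm above the tray floor. Free on both sides and above, so that it can be pinched from above across the stand's y.
- tray (a joint): height of the tray in m, 0 = down on its lower stop, 0.16 = upper stop. The pawl resting on the lower rung gives 0.050, on the yellow rung 0.105. It starts at 0, so it must pass both rungs. Empty it weighs 0.5 kg with its pawl, with a light guide friction; let go of when not on a rung, it falls to the next one below, or to the stop.
- pawl (a joint): angle of the orange gravity pawl at the back of the tray, in rad: 0 = level, nose out over the rung (its weighted tail brings it back there), growing as a rung pushes its nose down while the tray rises, up to about 1. When the tray rises, the pawl meets the yellow rung at tray height about 0.09, clears it and swings back to 0 by about 0.135; from there, lowering seats it on the rung.
- knob (a joint): angle of the black lock knob in rad; grows clockwise seen from above, from 0 to its stop at 1.40. A sprung plunger resists from about 0.55 to 0.8 (some 0.2 Nm), then the knob snaps past it; clicked means over 1.1. It starts between 0 and 0.25.
- knob_grip (a point): point on the upright axis of the lock knob, 295 mm above the bench, 14 mm under the top of its bar-shaped grip (50 mm long, 14 mm thick, its lower end 26 mm under this point, on a disc 48 mm across; all else of the stand there lies lower than 267 mm). The bar lies along the point's own x axis, which turns with the knob; at joint value 0 it lies along the stand's x.
- jar: amber jar with a yellow lid, 60 mm across, 85 mm high; a bystander. Origin at the centre of its underside.
- tee: brass pipe tee 90 mm long; a bystander. Origin at the centre of its underside.
- spanner: spanner lying on the bench; a bystander.
- tinlid: round tin lid 70 mm across lying flat; a bystander.
Things that resemble listed ones, but are neither listed nor needed, are in the scene too. Leave any blue or pink look-alike of the head4 alone.

How it is judged:
On the way, in this order (a step that is already met when the one before it is completed fails the run):
1. every finished head stands released and upright on the tray, the tray still low (x of head1 in the frame of tray_floor between -0.05 and 0.05 m and y of head1 in the frame of tray_floor between -0.1 and 0.1 m and z of head1 in the frame of tray_floor between -0.004 and 0.006 m and angle between each of head1, head2, head3, head4, head5's own z axis and vertical below 0.12 rad and x of head2 in the frame of tray_floor between -0.05 and 0.05 m and y of head2 in the frame of tray_floor between -0.1 and 0.1 m and z of head2 in the frame of tray_floor between -0.004 and 0.006 m and x of head3 in the frame of tray_floor between -0.05 and 0.05 m and y of head3 in the frame of tray_floor between -0.1 and 0.1 m and z of head3 in the frame of tray_floor between -0.004 and 0.006 m and x of head4 in the frame of tray_floor between -0.05 and 0.05 m and y of head4 in the frame of tray_floor between -0.1 and 0.1 m and z of head4 in the frame of tray_floor between -0.004 and 0.006 m and x of head5 in the frame of tray_floor between -0.05 and 0.05 m and y of head5 in the frame of tray_floor between -0.1 and 0.1 m and z of head5 in the frame of tray_floor between -0.004 and 0.006 m and contact force between the fingers and head1 below 0.1 N and contact force between the fingers and head2 below 0.1 N and contact force between the fingers and head3 below 0.1 N and contact force between the fingers and head4 below 0.1 N and contact force between the fingers and head5 below 0.1 N and value of joint tray below 0.06 m and contact force between the fingers and tray below 0.1 N), for 0.2 s.
2. the tray is raised so far that the pawl has cleared the yellow rung and swung back (value of joint tray above 0.12 m and value of joint pawl below 0.15 rad), for 0.1 s.
3. the tray is lowered and hangs by its pawl on the yellow rung, let go of (value of joint tray between 0.099 and 0.111 m and value of joint pawl below 0.15 rad and contact force between the fingers and tray below 0.1 N), for 0.2 s.
4. the knob is turned clockwise past its click (value of joint knob above 1.1 rad), for 0.2 s.
At the end, for the whole second after the job is handed in: every finished head present stands on the tray floor inside the rim, upright to 0.12 rad and at rest; the tray hangs by its level pawl on the yellow rung (tray 0.099 to 0.111, pawl under 0.15); knob over 1.1 rad (x of head1 in the frame of tray_floor between -0.05 and 0.05 m and y of head1 in the frame of tray_floor between -0.1 and 0.1 m and z of head1 in the frame of tray_floor between -0.004 and 0.006 m and angle between each of head1, head2, head3, head4, head5's own z axis and vertical below 0.12 rad and x of head2 in the frame of tray_floor between -0.05 and 0.05 m and y of head2 in the frame of tray_floor between -0.1 and 0.1 m and z of head2 in the frame of tray_floor between -0.004 and 0.006 m and x of head3 in the frame of tray_floor between -0.05 and 0.05 m and y of head3 in the frame of tray_floor between -0.1 and 0.1 m and z of head3 in the frame of tray_floor between -0.004 and 0.006 m and x of head4 in the frame of tray_floor between -0.05 and 0.05 m and y of head4 in the frame of tray_floor between -0.1 and 0.1 m and z of head4 in the frame of tray_floor between -0.004 and 0.006 m and x of head5 in the frame of tray_floor between -0.05 and 0.05 m and y of head5 in the frame of tray_floor between -0.1 and 0.1 m and z of head5 in the frame of tray_floor between -0.004 and 0.006 m and value of joint tray between 0.099 and 0.111 m and value of joint pawl below 0.15 rad and value of joint knob above 1.1 rad and linear speed of each of head1, head2, head3, head4, head5 below 0.02 m/s); the robot touches nothing.
It fails at once if a finished head is squeezed or pressed hard by the fingers (over 80 N in all, both fingers together) (contact force between the fingers and head1 above 80 N or contact force between the fingers and head2 above 80 N or contact force between the fingers and head3 above 80 N or contact force between the fingers and head4 above 80 N or contact force between the fingers and head5 above 80 N).
It fails at once if the tray is dropped (falls faster than 0.25 m/s) (velocity of joint tray below -0.25 m/s).
It fails at once if a red-capped head or other bystander is moved by more than 60 mm (distance of any of red1, red2, jar, tee, spanner, tinlid from where it was at the start of the episode above 0.06 m).
It fails at once if a red-capped head or the jar is knocked over (angle between any of red1, red2, jar's own z axis and vertical above 0.6 rad).
Of head1, head2, head3, head4, head5 only 3 to 5 are there at a start; the rules pass over those that are not, and their reading is None.
At some moment in a run one of head1, head2, head3, head4, head5 may be knocked a few centimetres aside while the robot is not near it.
It also fails if it takes over 210 s, if anything falls off the work surface, if the arm or the gripper's body presses on something with over 40 N, if the wrist force passes 120 N, or if a joint passes its speed limit or range.

## Robot

A 7-joint arm with a two-finger parallel gripper is mounted at the origin on the work surface. World frame = base frame: x ahead of the robot, y to its left, z up, the work surface at z = 0. Lengths are in m, angles in rad, forces in N, time in s.
With the tool pointing down it reaches from about 0.4 to 0.85 m from the base axis. Payload 4.5 kg.
Tool frame: the origin (TCP) lies at the very end of the fingers, on their centre line; the grasp point (between the pads) lies 19 mm behind it; z points along the fingers, y is the line along which they close (so a half turn about z gives the same grasp; the last joint's range is limited). The gripper opens to 88 mm and grips with 3 to 60 N. Pads are 18 mm wide; open, the fingers measure 123 mm over their backs; the gripper's body (75 mm by 187 mm) begins 45 mm behind the grasp point.
Start: joints at [1.234, 0.689, -0.195, 1.565, 0.157, 0.902, -0.215], TCP at [0.227, -0.583, 0.203] pointing down, gripper open.
Joint ranges: [-3.01, 3.01], [-0.46, 2.08], [-1.47, 1.51], [0.13, 2.56], [-1, 4.14], [0.04, 2.09], [-2.66, 2.66]. Speed limits (rad/s): [2.57, 2.57, 3.14, 3.14, 3.14, 3.14, 3.14].

## Interface

Orientations are given as a unit quaternion [x, y, z, w].
In Python, from plant import r, eyes, nets gives the robot as it stands.
- The arm moves only by the shell command python3 -m pendant 'ROWS' [FORCE]. ROWS is JSON, a list of rows, each an object of numbers: "claw": the opening, from 0 (shut) to 1 (fully open); "dx", "dy", "dz": the shift along the world's x, y, z in mm; "twist": the turn about the world's z in rad. In form: [{"claw": .., "dx": .., "dy": .., "dz": .., "twist": ..}, ...]. A call has 1 to 8 rows; each row is the pose to reach, as a shift and turn from the pose commanded when the call began; what a row does not reach only later rows make up. A row lasts 1/10 s, in which the tool goes at most 50 mm and 8.59 degrees, less where a joint would pass 70% of its speed; a pose out of reach is approached as far as the arm can. A call with a gripper value outside its range is refused whole. The fingers move at their own pace and stop on an object; FORCE is the grip in N (left out, the last holds). Time passes only in rows, so rows that repeat a pose let the fingers close. It gives the time, the measured TCP pose, the force, the opening and the grip force at its end, in the units of the state.
- r.get_state(): the state, without advancing time (a new reading comes with each control period).
- eyes.snapshot(name): name is "scene" or "top"; returns (picture, depth): 480x640x3 uint8, blue, green, red; 480x640 float32, m along the optical axis (not along the pixel's ray), 0 where there is no reading.
- eyes.camera_info(name): a dict with "K" (3x3 intrinsics, pixels), "world_to_cam" (4x4, takes a point from world to camera coordinates). Camera axes: x right, y down, z forward; pixel columns grow to the right and rows downward; lengths in m; the calibration is good to about 2 mm. A picture is of the moment at which its call begins. camera_info takes no time and is no camera call.
- r.finish_job(): hands the job in; it is judged then, once.
Trained networks look in the newest picture that a camera, given by its name, has taken for a name from the list of things; names that differ only in an ending like _2 or _b are one class to them, and where a whole thing is asked for, a point or a joint stands for the part that bears it (a point fixed in the world has none). Each returns a list of dicts, best first, with "confidence" (0 to 1); they miss things now and then, are a little off and sometimes report something else, mostly with a low value. They report only what shows in the picture. A call takes as long as a camera call. They do not tell look-alikes from the thing itself.
- nets.spot_in(camera, query): "box" ([left, top, width, height] as shares, 0 to 1, of the picture: columns of its width, rows of its height, round what is visible of it).
- nets.place_of(camera, query): "position" ([column, row] as shares, 0 to 1, of the picture: columns of its width, rows of its height: a listed point, or the origin of a listed thing).
The state is a dict: "clock": time; "q": joint angles; "qd": joint speeds; "joint_torque": joint torques, N m; "tool_pos": TCP position; "eef_rot": TCP orientation; "contact_force": force on the tool from outside, world axes, zero at the start; "moment": the same for the moment, N m; "opening": opening from 0.0 (shut) to 1.0 (fully open); "finger_force": force on a finger pad.
Only numpy, scipy, OpenCV 4.12 (cv2) and the standard library are available. Lean on these libraries where they do the work, as an engineer would, in place of code of your own. Each camera call takes 0.05 s, during which the arm holds its last target. There are 200 camera calls.

## Working session

There is one attempt and no reset: what is moved stays moved. The work goes in short steps, Python scripts to look and compute and a shell command to move; the robot and the scene stay as the last step left them, time stands still between calls to the robot, and variables do not carry over. Pictures are saved under pics/ and viewed, at most 14 in all, crops included, and the job is handed in when it is done.

```bash
ls; mkdir -p pics
cat > h.py <<'E'
import numpy as np, cv2
from plant import r, eyes, nets
def cam(n):
    i=eyes.camera_info(n); return np.array(i["K"]),np.array(i["world_to_cam"])
def px2w(n,u,v,depth=None,z=None):
    K,T=cam(n); Ti=np.linalg.inv(T); d=np.linalg.inv(K)@[u,v,1.]
    if depth is not None: return (Ti@np.r_[d*depth,1])[:3]
    w=Ti[:3,:3]@d; c=Ti[:3,3]; return c+w*(z-c[2])/w[2]
def cloud(n,D):
    K,T=cam(n); Ti=np.linalg.inv(T); v,u=np.mgrid[:480,:640]
    d=np.stack([u,v,np.ones_like(u)],-1)@np.linalg.inv(K).T*D[...,None]
    P=d@Ti[:3,:3].T+Ti[:3,3]; P[D<=0]=np.nan; return P
def proj(n,p):
    K,T=cam(n); c=(T@np.r_[p,1])[:3]; q=K@c; return q[:2]/q[2]
E
python3 - <<'E'
from h import *
for n in ("scene","top"):
    I,D=eyes.snapshot(n); cv2.imwrite(f"pics/{n}0.png",I); np.savez(f"{n}0.npz",I=I,D=D)
    K,T=cam(n); print(n,K.round(1).tolist(),np.linalg.inv(T).round(3).tolist())
    for q in ("head1","red1","tray_floor","tray_handle","knob_grip","stand"):
        for o in nets.place_of(n,q): print(q,(np.array(o["position"])*[640,480]).round(1),round(o["confidence"],2))
s=r.get_state(); print(s)
E
```

```text
pics
scene [[563.0, 0.0, 328.1], [0.0, 563.0, 246.1], [0.0, 0.0, 1.0]] [[0.006, 0.826, -0.564, 1.353], [1.0, 0.002, 0.013, -0.014], [0.012, -0.564, -0.826, 1.456], [0.0, 0.0, 0.0, 1.0]]
head1 [185.4 292.9] 0.95
head1 [370.2 258.1] 0.86
head1 [403.4 256. ] 0.82
head1 [394.3 230. ] 0.75
head1 [428.2 294.6] 0.65
head1 [243.4 270.2] 0.63
head1 [222.9 288.5] 0.56
red1 [203.  263.8] 0.85
red1 [446.9 265.2] 0.84
red1 [167.3 338.4] 0.3
red1 [223.8 290.6] 0.2
tray_floor [336.5 298.2] 0.96
tray_handle [337.1 266.4] 0.79
knob_grip [336.  301.6] 0.86
stand [338.7 308.1] 0.63
top [[579.7, 0.0, 330.1], [0.0, 579.7, 229.5], [0.0, 0.0, 1.0]] [[0.004, -0.99, 0.141, 0.33], [-1.0, -0.002, 0.008, -0.008], [-0.008, -0.141, -0.99, 1.525], [0.0, 0.0, 0.0, 1.0]]
head1 [239.7 284.2] 0.78
head1 [483.6 237.8] 0.77
head1 [446.9 242.1] 0.75
head1 [422.6 273.4] 0.65
head1 [217.6 233.7] 0.63
head1 [277.8 277.2] 0.58
red1 [195.3 271. ] 0.6
red1 [470.6 274.4] 0.58
tray_floor [322.  213.6] 0.63
tray_handle [316.2 255.8] 0.75
knob_grip [323.4 136.9] 0.63
stand [324.1 215.9] 0.8
stand [497.9 191. ] 0.74
{'clock': 0.7, 'q': array([ 1.23381859,  0.68905305, -0.19458153,  1.56526802,  0.15729197,
        0.90248146, -0.2151442 ]), 'qd': array([ 0.00083756,  0.00135604,  0.00122395, -0.00045204,  0.00083232,
       -0.0021553 ,  0.00010654]), 'joint_torque': array([-1.23481218e-04, -5.27361274e+01, -1.26655586e+00, -1.53717935e+01,
       -5.18702727e-02, -7.08386069e-04,  6.90191968e-06]), 'tool_pos': array([ 0.22650187, -0.58257439,  0.20348012]), 'eef_rot': array([9.82868789e-01, 1.84306638e-01, 2.16555869e-05, 8.26523514e-05]), 'contact_force': array([-0.82287248, -0.06569505, -0.1487643 ]), 'moment': array([-0.02869209,  0.026566  , -0.03883225]), 'finger_force': 0.0, 'opening': 1.0019207909641914}
```

View pics/scene0.png

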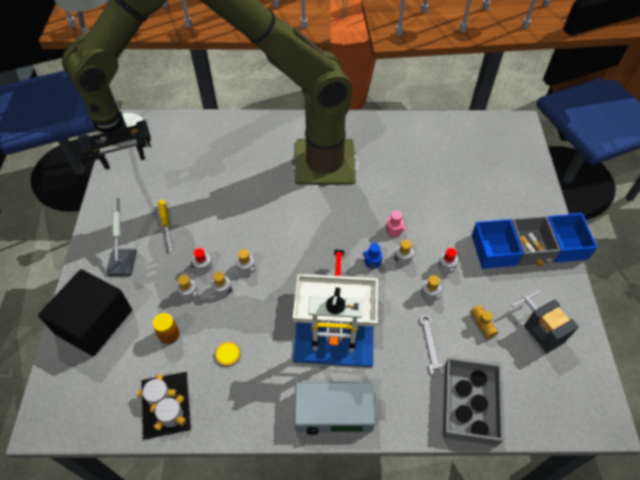

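View pics/top0.png

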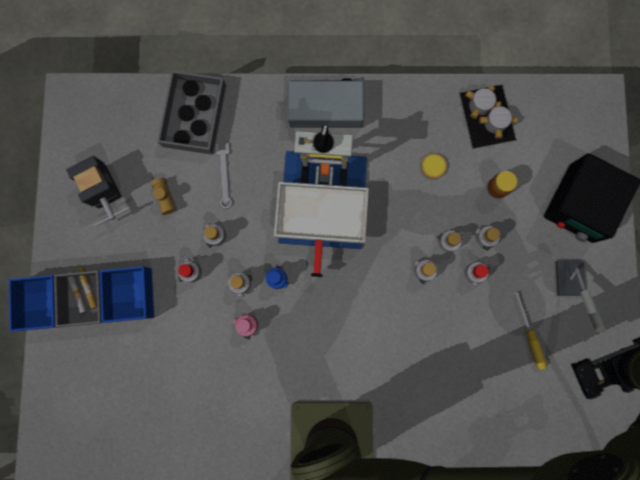

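The pictures show five brass heads. In the scene view they are near (186,285), (220,282), (244,260), (405,250) and (432,288); in the top view near (489,235), (452,239), (428,269), (238,283) and (213,233). The reds are at top (481,271) and (187,270), with blue and pink look-alikes at (277,277) and (246,325). The tray is at about (322,212), the handle at (318,258) and the knob at (323,141).

```bash
cat >> h.py <<'E'
def caps(n,I,D,zmin=0.068,zmax=0.09,verbose=True):
    """blobs of points in a height band -> centre, hue"""
    P=cloud(n,D); m=((P[...,2]>zmin)&(P[...,2]<zmax)).astype(np.uint8)
    k,L,S,C=cv2.connectedComponentsWithStats(m); H=cv2.cvtColor(I,cv2.COLOR_BGR2HSV); out=[]
    for i in range(1,k):
        if 30<S[i,4]<500:
            q=P[L==i]; lo,hi=np.nanmin(q,0),np.nanmax(q,0)
            if max(hi[:2]-lo[:2])<.08: out.append((C[i].round(1),np.nanmedian(q,0).round(4),((lo+hi)/2).round(4),(hi-lo).round(3),np.median(H[L==i],0)))
    return out
E
python3 - <<'E'
from h import *
for n in ("scene","top"):
    z=np.load(f"{n}0.npz"); I,D=z["I"],z["D"]
    print(n)
    for o in caps(n,I,D): print(*o)
    P=cloud(n,D); H=cv2.cvtColor(I,cv2.COLOR_BGR2HSV)
    h,s,v=H[...,0],H[...,1],H[...,2]
    x,y,Z=P[...,0],P[...,1],P[...,2]
    near=(abs(y)<.2)&(x>.3)&(x<.75)
    red=near&((h<8)|(h>172))&(s>150)&(Z>.03)&(abs(y)<.06)
    print("handle",red.sum(),np.nanmin(P[red],0).round(4),np.nanmax(P[red],0).round(4),np.nanmedian(P[red],0).round(4))
    a=P[red]; print(" line",np.polyfit(a[:,0],a[:,1],1).round(4))
    wh=near&(s<60)&(v>110)&(Z>.04)&(Z<.1)
    q=P[wh]; f=q[(q[:,2]<.066)]; 
    print("white z hist",np.histogram(q[:,2],bins=np.arange(.04,.101,.005)))
    print("floor",len(f),np.percentile(f,[1,50,99],axis=0).round(4).tolist())
    print("minrect",cv2.minAreaRect(q[:,:2].astype(np.float32)))
    kn=near&(Z>.272)&(Z<.33); kk=P[(Z>.295)&(Z<.33)&(x>.4)&(abs(y)<.2)]
    print("knob",len(kk),np.percentile(kk,[0,50,100],axis=0).round(4).tolist()); print(cv2.minAreaRect(kk[:,:2].astype(np.float32)))
    print("bridge",[np.round(np.nanpercentile(P[(Z>.25)&(Z<.265)&(abs(y)<.2)&(x>.4)],p,axis=0),4).tolist() for p in(1,50,99)])
E
```

```text
scene
[57.7 10.7] [-0.7754 -1.0996  0.0705] [-0.768 -1.101  0.072] [0.061 0.039 0.008] [ 13. 193. 136.]
[72.5 25.4] [-0.6663 -1.0099  0.0719] [-0.6661 -1.0233  0.079 ] [0.075 0.071 0.022] [ 12.  152.5  91. ]
[89.5 23.8] [-0.6828 -0.9518  0.0701] [-0.6751 -0.9543  0.0723] [0.072 0.036 0.008] [ 13. 190. 142.]
[66.9 35.2] [-0.6117 -1.0199  0.0699] [-0.599  -1.031   0.0723] [0.072 0.057 0.009] [ 13. 193.  94.]
[152.7  38.6] [-0.5834 -0.6818  0.0704] [-0.5917 -0.6748  0.0718] [0.058 0.054 0.007] [ 13.  193.  126.5]
[163.7  38.6] [-0.5806 -0.6399  0.0697] [-0.5982 -0.6354  0.0732] [0.072 0.048 0.01 ] [ 13. 193. 135.]
[396.3 216.3] [0.3    0.2186 0.0787] [0.2983 0.2194 0.0783] [0.033 0.031 0.02 ] [169. 106. 232.]
[583.  219.4] [0.3036 0.8019 0.0707] [0.3068 0.7946 0.074 ] [0.059 0.029 0.012] [110.  217.  146.5]
[116.2 244.2] [ 0.4046 -0.6182  0.0771] [ 0.4071 -0.6199  0.0785] [0.04  0.012 0.021] [113.    5.  150.5]
[405.9 245. ] [0.4089 0.2396 0.0797] [0.4053 0.2402 0.0786] [0.038 0.03  0.021] [ 21. 198. 200.]
[374.7 248.5] [0.4208 0.1466 0.0794] [0.4163 0.1465 0.0775] [0.038 0.033 0.019] [
[... 3606 characters left out ...]
0.0666]
white z hist (array([   5,  284, 1894, 1546,  211,  160,  308,  129,    5,    0,    2,
         19]), array([0.04 , 0.045, 0.05 , 0.055, 0.06 , 0.065, 0.07 , 0.075, 0.08 ,
       0.085, 0.09 , 0.095, 0.1  ]))
floor 3958 [[0.5204, -0.0827, 0.0474], [0.5857, 0.0204, 0.0546], [0.6505, 0.1252, 0.0635]]
minrect ((0.611670732498169, 0.02487078309059143), (0.22930260002613068, 0.19928281009197235), 86.03350830078125)
knob 159 [[0.6825, 0.0075, 0.295], [0.7053, 0.0183, 0.3077], [0.7311, 0.0293, 0.3158]]
((0.7074829936027527, 0.018509214743971825), (0.01445341482758522, 0.05004817247390747), 75.53909301757812)
bridge [[0.6804, -0.046, 0.2514], [0.7044, 0.008, 0.2587], [0.734, 0.0824, 0.2647]]
```

```bash
python3 -m pendant '[{"claw":0.75,"dx":40,"dy":30,"dz":20,"twist":-0.14},{"claw":0.75,"dx":80,"dy":70,"dz":20,"twist":-0.28},{"claw":0.75,"dx":110,"dy":110,"dz":20,"twist":-0.42},{"claw":0.75,"dx":135,"dy":150,"dz":20,"twist":-0.435},{"claw":0.75,"dx":155,"dy":195,"dz":20,"twist":-0.435},{"claw":0.75,"dx":175,"dy":240,"dz":20,"twist":-0.435},{"claw":0.75,"dx":195,"dy":280,"dz":20,"twist":-0.435},{"claw":0.75,"dx":205,"dy":310,"dz":20,"twist":-0.435}]' 25
python3 - <<'E'
from h import *
I,D=eyes.snapshot("top")
for o in caps("top",I,D):
    if 15<o[4][0]<22: print(o[0],o[2],o[3])
E
```

```text
clock: 1.5
tool_pos: [0.4339, -0.2684, 0.2237]
eef_rot: [1.0, -0.03, 0.001, -0.001]
contact_force: [1.0, -0.6, -0.3]
opening: 0.751
finger_force: 0.0
[ 99.8 168. ] [0.6918 0.5931 0.0791] [0.06  0.023 0.021]
[210.8 232.1] [0.5285 0.3062 0.0788] [0.031 0.035 0.019]
[453.6 236.6] [ 0.5167 -0.3066  0.0797] [0.027 0.031 0.016]
[236.6 281.6] [0.4044 0.2375 0.0791] [0.033 0.033 0.021]
```

```bash
python3 -m pendant '[{"claw":0.75,"dx":8,"dy":32,"dz":0,"twist":0},{"claw":0.75,"dx":8,"dy":32,"dz":-45,"twist":0},{"claw":0.75,"dx":8,"dy":32,"dz":-90,"twist":0},{"claw":0.75,"dx":8,"dy":32,"dz":-105,"twist":0},{"claw":0.75,"dx":8,"dy":32,"dz":-105,"twist":0},{"claw":0.75,"dx":8,"dy":32,"dz":-105,"twist":0}]' 25
python3 - <<'E'
from h import *
s=r.get_state();print(s["tool_pos"])
for n in("top","scene"):
    I,D=eyes.snapshot(n); cv2.imwrite(f"pics/c_{n}.png",I)
    if n=="scene": cv2.imwrite("pics/c1.png",cv2.resize(I[180:340,150:350],(800,640))[:600])
    for o in caps(n,I,D):
        if 15<o[4][0]<22: print(o[0],o[2],o[3])
E
```

```text
clock: 2.15
tool_pos: [0.4399, -0.241, 0.1188]
eef_rot: [0.999, -0.032, 0.0, 0.0]
contact_force: [0.3, 0.6, -0.3]
opening: 0.749
finger_force: 0.0
[ 0.43986941 -0.24097694  0.11884589]
[ 99.9 168.7] [0.6918 0.5944 0.0791] [0.063 0.025 0.021]
[210.8 232. ] [0.5291 0.3051 0.0772] [0.031 0.033 0.018]
[494.  232.3] [ 0.5265 -0.4062  0.0798] [0.028 0.031 0.017]
[236.6 281.7] [0.4044 0.2375 0.0775] [0.032 0.033 0.019]
[405.9 245. ] [0.4049 0.2408 0.0783] [0.036 0.032 0.02 ]
[243.7 254.6] [ 0.4403 -0.2396  0.079 ] [0.04  0.032 0.02 ]
[218.8 277.2] [ 0.5161 -0.3037  0.0777] [0.036 0.032 0.019]
[183.8 280.6] [ 0.5291 -0.4017  0.0774] [0.037 0.033 0.018]
[433.9 281.2] [0.5312 0.3094 0.0787] [0.034 0.032 0.02 ]
```

View pics/c1.png

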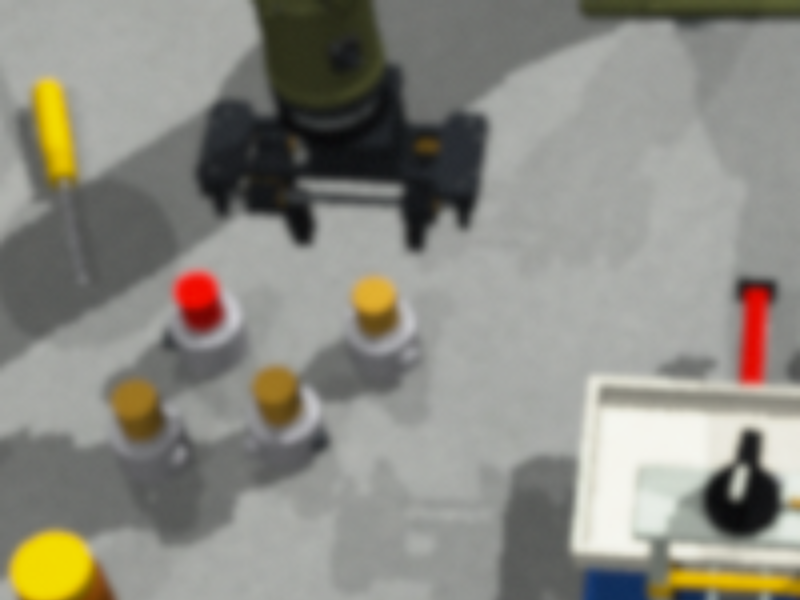

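The crop shows the fingers straddling head C: tips at crop (300,235) and (415,240), cap at (376,295). It is upright and clear of its neighbours, so I'll go down.

```bash
python3 -c "
from h import *
print(proj('scene',r.get_state()['tool_pos']),'seen ~ (239.3,240)')"; python3 -m pendant '[{"claw":0.75,"dx":0,"dy":0,"dz":-40,"twist":0},{"claw":0.75,"dx":0,"dy":0,"dz":-70,"twist":0},{"claw":0.75,"dx":0,"dy":0,"dz":-70,"twist":0},{"claw":0.2,"dx":0,"dy":0,"dz":-70,"twist":0},{"claw":0.2,"dx":0,"dy":0,"dz":-70,"twist":0},{"claw":0.2,"dx":0,"dy":0,"dz":-70,"twist":0},{"claw":0.2,"dx":0,"dy":0,"dz":-70,"twist":0},{"claw":0.2,"dx":0,"dy":0,"dz":-70,"twist":0}]' 25
```

```text
[241.33100123 246.18622624] seen ~ (239.3,240)
clock: 3.05
tool_pos: [0.4399, -0.2407, 0.0491]
eef_rot: [0.999, -0.032, 0.001, 0.0]
contact_force: [0.3, -1.0, 0.1]
opening: 0.319
finger_force: 0.0
```

Run:
```python
from h import *
s=r.get_state();print(s["opening"],s["finger_force"])
A=[]
for n,c in(("scene",(180,300,170,310)),("top",(210,310,370,500))):
    I,D=eyes.snapshot(n); a,b,c_,d=c; A.append(cv2.resize(I[a:b,c_:d],(400,330)))
cv2.imwrite("pics/c2.png",np.hstack(A))
```

```text
0.31863155881345 0.0
```

View pics/c2.png

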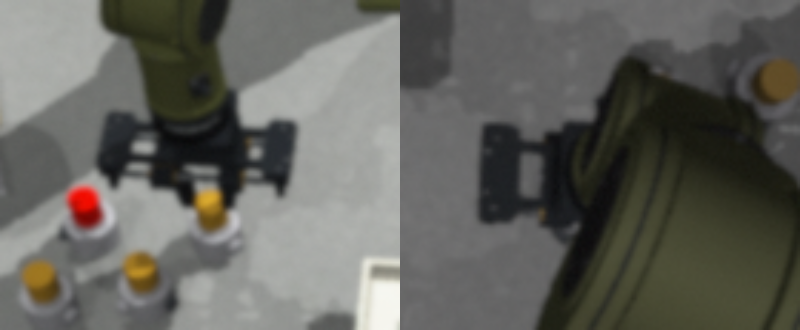

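```bash
python3 -m pendant '[{"claw":0.15,"dx":0,"dy":0,"dz":0,"twist":0},{"claw":0.15,"dx":0,"dy":0,"dz":0,"twist":0}]' 25
python3 - <<'E'
from h import *
I,D=eyes.snapshot("scene"); P=cloud("scene",D)
Z=P[...,2]; w=(abs(P[...,0]-.44)<.08)&(abs(P[...,1]+.24)<.08)
for a,b in((.045,.06),(.06,.07),(.07,.085),(.085,.1),(.1,.13)):
    q=P[w&(Z>a)&(Z<b)]; print(a,len(q),np.percentile(q,[2,50,98],axis=0).round(3).tolist() if len(q) else "")
cv2.imwrite("pics/c3.png",cv2.resize(I[230:280,215:275],(720,600),interpolation=cv2.INTER_CUBIC))
E
```

```text
clock: 3.35
tool_pos: [0.4395, -0.2405, 0.0484]
eef_rot: [0.999, -0.032, -0.0, 0.0]
contact_force: [-0.2, 0.1, 0.5]
opening: 0.15
finger_force: 0.0
0.045 56 [[0.436, -0.288, 0.045], [0.453, -0.238, 0.049], [0.513, -0.219, 0.058]]
0.06 22 [[0.445, -0.274, 0.06], [0.453, -0.24, 0.065], [0.492, -0.225, 0.069]]
0.07 107 [[0.427, -0.315, 0.07], [0.457, -0.252, 0.079], [0.519, -0.227, 0.084]]
0.085 39 [[0.432, -0.306, 0.085], [0.451, -0.246, 0.091], [0.517, -0.221, 0.099]]
0.1 62 [[0.432, -0.261, 0.101], [0.449, -0.248, 0.111], [0.455, -0.218, 0.129]]
```

View pics/c3.png

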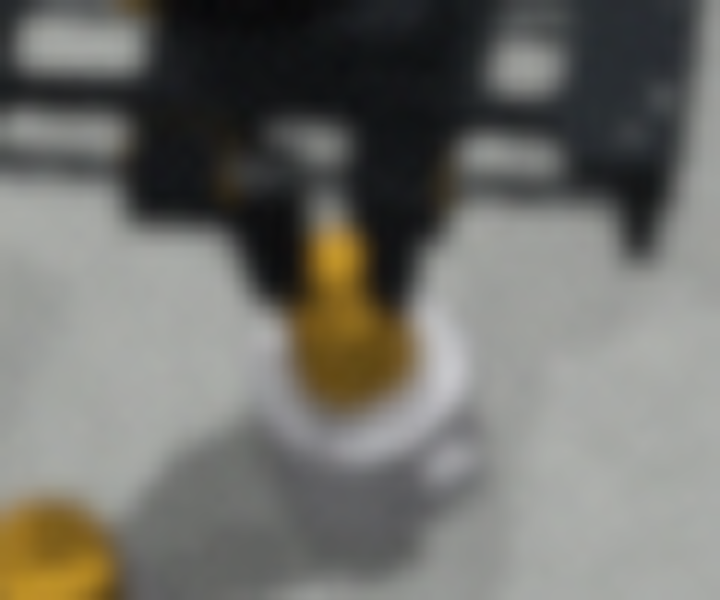

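The fingers shut to 13 mm without any force, and in the crop the tips (270–390, 300) lie over the cap's top. So they seem to sit about 30 mm higher than the reported TCP. I'll back up and measure the real tip height.

```bash
python3 -m pendant '[{"claw":0.15,"dx":0,"dy":0,"dz":40,"twist":0},{"claw":0.15,"dx":0,"dy":0,"dz":80,"twist":0},{"claw":0.5,"dx":0,"dy":0,"dz":100,"twist":0},{"claw":0.5,"dx":0,"dy":0,"dz":100,"twist":0},{"claw":0.5,"dx":0,"dy":0,"dz":100,"twist":0},{"claw":0.5,"dx":0,"dy":0,"dz":100,"twist":0}]' 25
python3 - <<'E'
from h import *
s=r.get_state(); print(s["tool_pos"],s["opening"])
for n in("scene","top"):
    I,D=eyes.snapshot(n); P=cloud(n,D); Z=P[...,2]
    w=(abs(P[...,0]-.44)<.06)&(abs(P[...,1]+.24)<.1)
    for a in np.arange(.07,.25,.01):
        q=P[w&(Z>a)&(Z<a+.01)]
        if len(q): print(n,a.round(2),len(q),np.percentile(q,[2,50,98],axis=0).round(3)[:,:2].tolist())
    if n=="scene": cv2.imwrite("pics/c4.png",cv2.resize(I[190:280,200:290],(600,600),interpolation=cv2.INTER_CUBIC)); print(proj(n,s["tool_pos"]))
E
```

```text
clock: 4.0
tool_pos: [0.4386, -0.2401, 0.1474]
eef_rot: [0.999, -0.032, -0.001, -0.0]
contact_force: [-0.1, 0.0, -0.0]
opening: 0.485
finger_force: 0.0
[ 0.43864933 -0.24012772  0.14737785] 0.485100287424879
scene 0.07 57 [[0.427, -0.253], [0.445, -0.238], [0.457, -0.224]]
scene 0.08 40 [[0.426, -0.253], [0.44, -0.241], [0.455, -0.226]]
scene 0.17 1 [[0.444, -0.274], [0.444, -0.274], [0.444, -0.274]]
scene 0.18 15 [[0.433, -0.272], [0.447, -0.26], [0.452, -0.205]]
scene 0.19 32 [[0.436, -0.274], [0.45, -0.238], [0.457, -0.204]]
scene 0.2 29 [[0.435, -0.275], [0.448, -0.262], [0.454, -0.204]]
scene 0.21 20 [[0.434, -0.273], [0.45, -0.262], [0.455, -0.204]]
scene 0.22 18 [[0.432, -0.275], [0.447, -0.267], [0.452, -0.262]]
scene 0.23 5 [[0.431, -0.271], [0.435, -0.267], [0.45, -0.26]]
scene 0.24 13 [[0.441, -0.325], [0.465, -0.27], [0.477, -0.162]]
[240.67027013 240.12171804]
top 0.07 4 [[0.422, -0.248], [0.422, -0.244], [0.424, -0.242]]
```

View pics/c4.png

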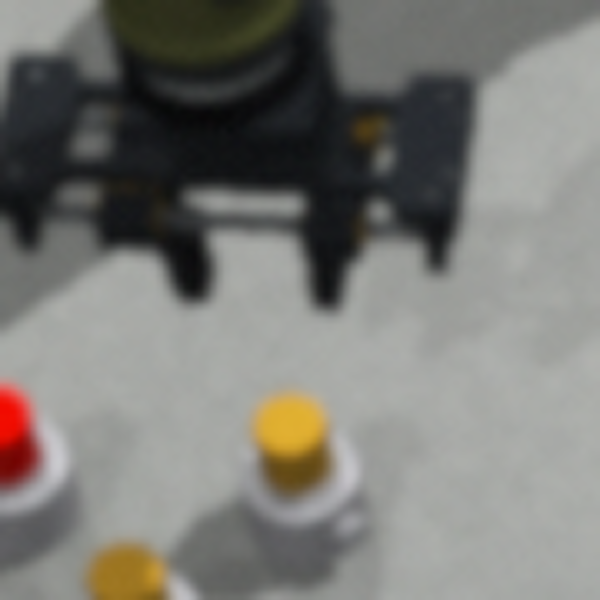

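The tips (crop (193,298) and (327,305)) measure about z=0.179 while 0.147 is reported. So the true tip is about 32 mm above the reported TCP, and I'll aim 32 mm lower.

```bash
python3 -m pendant '[{"claw":0.75,"dx":1,"dy":0,"dz":0,"twist":0},{"claw":0.75,"dx":1,"dy":0,"dz":-30,"twist":0},{"claw":0.75,"dx":1,"dy":0,"dz":-70,"twist":0},{"claw":0.75,"dx":1,"dy":0,"dz":-100,"twist":0},{"claw":0.75,"dx":1,"dy":0,"dz":-120,"twist":0},{"claw":0.75,"dx":1,"dy":0,"dz":-132,"twist":0},{"claw":0.75,"dx":1,"dy":0,"dz":-132,"twist":0}]' 20;  python3 -m pendant '[{"claw":0.2,"dx":0,"dy":0,"dz":0,"twist":0},{"claw":0.2,"dx":0,"dy":0,"dz":0,"twist":0},{"claw":0.2,"dx":0,"dy":0,"dz":0,"twist":0},{"claw":0.2,"dx":0,"dy":0,"dz":0,"twist":0},{"claw":0.2,"dx":0,"dy":0,"dz":0,"twist":0},{"claw":0.2,"dx":0,"dy":0,"dz":0,"twist":0}]' 20
```

```text
clock: 4.8
tool_pos: [0.4396, -0.24, 0.015]
eef_rot: [0.999, -0.032, -0.001, -0.001]
contact_force: [0.2, 0.4, -0.3]
opening: 0.749
finger_force: 0.0
clock: 5.4
tool_pos: [0.4409, -0.2409, 0.017]
eef_rot: [0.999, -0.032, 0.001, 0.0]
contact_force: [-0.1, -1.5, 4.6]
opening: 0.366
finger_force: 20.0
```

```bash
python3 -m pendant '[{"claw":0.2,"dx":0,"dy":0,"dz":20,"twist":0},{"claw":0.2,"dx":0,"dy":0,"dz":60,"twist":0},{"claw":0.2,"dx":0,"dy":0,"dz":105,"twist":0},{"claw":0.2,"dx":10,"dy":20,"dz":145,"twist":0},{"claw":0.2,"dx":35,"dy":50,"dz":165,"twist":0},{"claw":0.2,"dx":65,"dy":85,"dz":170,"twist":0},{"claw":0.2,"dx":95,"dy":120,"dz":170,"twist":0},{"claw":0.2,"dx":120,"dy":150,"dz":170,"twist":0}]'; python3 -m pendant '[{"claw":0.2,"dx":38,"dy":35,"dz":0,"twist":0},{"claw":0.2,"dx":48,"dy":43,"dz":0,"twist":0},{"claw":0.2,"dx":48,"dy":43,"dz":-30,"twist":0},{"claw":0.2,"dx":48,"dy":43,"dz":-65,"twist":0},{"claw":0.2,"dx":48,"dy":43,"dz":-95,"twist":0},{"claw":0.2,"dx":48,"dy":43,"dz":-105,"twist":0},{"claw":0.2,"dx":48,"dy":43,"dz":-109,"twist":0},{"claw":0.2,"dx":48,"dy":43,"dz":-109,"twist":0}]'
python3 - <<'E'
from h import *
I,D=eyes.snapshot("scene"); cv2.imwrite("pics/p1.png",cv2.resize(I[210:370,250:450],(640,512)))
for o in caps("scene",I,D,.12,.15): print(o[0],o[2],o[3],o[4])
for o in caps("scene",I,D):
    if 15<o[4][0]<22: print(o[0],o[2],o[3])
E
```

```text
clock: 6.2
tool_pos: [0.5617, -0.0879, 0.1867]
eef_rot: [1.0, -0.031, 0.0, -0.0]
contact_force: [0.0, -0.4, -0.4]
opening: 0.371
finger_force: 20.0
clock: 7.0
tool_pos: [0.6089, -0.0476, 0.0779]
eef_rot: [0.999, -0.032, 0.0, 0.0]
contact_force: [-0.7, -0.2, -1.0]
opening: 0.37
finger_force: 20.0
[186.   11.7] [-0.6709 -0.5468  0.1335] [0.024 0.015 0.027] [ 9. 47. 99.]
[113.5 100.2] [-0.1553 -0.7263  0.1356] [0.022 0.019 0.027] [120.   5. 103.]
[335.6 144.5] [0.0352 0.0325 0.135 ] [0.08  0.066 0.03 ] [30. 58. 38.]
[115.6 214.3] [ 0.338  -0.6182  0.1349] [0.06  0.026 0.03 ] [ 56.  12. 201.]
[304.4 297.4] [ 0.6162 -0.054   0.1346] [0.019 0.046 0.029] [ 20. 143. 102.]
[334.8 157. ] [0.0425 0.0322 0.0787] [0.061 0.064 0.021]
[406.  245.3] [0.4065 0.2398 0.0791] [0.037 0.03  0.02 ]
[218.8 277. ] [ 0.519  -0.3047  0.0786] [0.034 0.032 0.021]
[183.8 280.6] [ 0.5288 -0.4008  0.0788] [0.036 0.034 0.021]
[433.8 281.1] [0.5297 0.3091 0.0782] [0.034 0.032 0.019]
[540.2 322.5] [0.664  0.5856 0.079 ] [0.05  0.042 0.022]
```

View pics/p1.png

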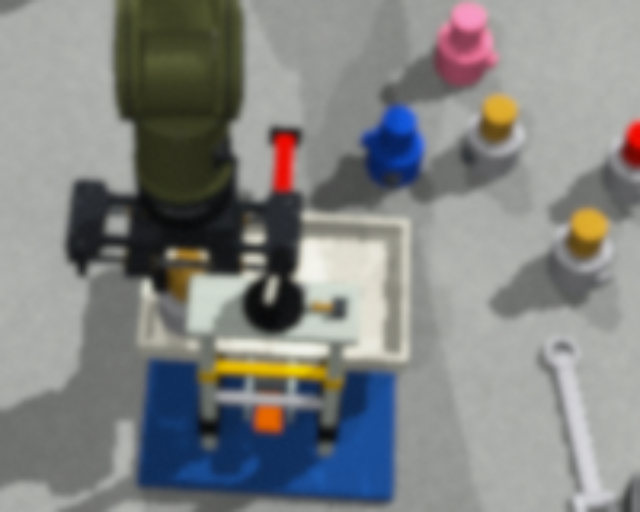

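The crop shows the head held inside the tray's back right corner at about (180,285), clear of the rim and the mast. I'll lower the last 5 mm and release.

```bash
python3 -m pendant '[{"claw":0.2,"dx":0,"dy":0,"dz":-3,"twist":0},{"claw":0.2,"dx":0,"dy":0,"dz":-5,"twist":0},{"claw":0.2,"dx":0,"dy":0,"dz":-5,"twist":0},{"claw":0.2,"dx":0,"dy":0,"dz":-5,"twist":0}]';  python3 -m pendant '[{"claw":0.55,"dx":0,"dy":0,"dz":0,"twist":0},{"claw":0.55,"dx":0,"dy":0,"dz":0,"twist":0},{"claw":0.55,"dx":0,"dy":0,"dz":0,"twist":0},{"claw":0.55,"dx":0,"dy":0,"dz":40,"twist":0},{"claw":0.55,"dx":0,"dy":0,"dz":85,"twist":0},{"claw":0.75,"dx":-20,"dy":-40,"dz":110,"twist":0},{"claw":0.75,"dx":-40,"dy":-80,"dz":110,"twist":0},{"claw":0.75,"dx":-55,"dy":-125,"dz":110,"twist":0}]'
python3 - <<'E'
from h import *
for n in("scene","top"):
    I,D=eyes.snapshot(n)
    for o in caps(n,I,D,.12,.15)+caps(n,I,D):
        if 15<o[4][0]<22: print(n,o[0],o[2],o[3])
E
```

```text
clock: 7.45
tool_pos: [0.6086, -0.0475, 0.0727]
eef_rot: [0.999, -0.032, 0.0, 0.0]
contact_force: [0.2, -0.0, -0.4]
opening: 0.371
finger_force: 20.0
clock: 8.25
tool_pos: [0.5532, -0.1731, 0.1839]
eef_rot: [1.0, -0.031, 0.001, 0.0]
contact_force: [1.5, -0.7, 0.4]
opening: 0.75
finger_force: 0.0
scene [307.5 295. ] [ 0.6094 -0.0461  0.132 ] [0.034 0.03  0.023]
scene [406.  245.1] [0.407  0.2401 0.0794] [0.036 0.03  0.021]
scene [218.8 277. ] [ 0.5177 -0.3052  0.079 ] [0.035 0.034 0.019]
scene [183.8 280.7] [ 0.5309 -0.402   0.0777] [0.037 0.033 0.018]
scene [433.8 281.2] [0.5308 0.3097 0.0787] [0.036 0.032 0.02 ]
scene [540.1 322.4] [0.663  0.5838 0.0796] [0.051 0.043 0.02 ]
top [352.3 198.5] [ 0.6053 -0.0507  0.1318] [0.032 0.032 0.021]
top [210.8 232. ] [0.5288 0.306  0.0784] [0.031 0.032 0.02 ]
top [493.2 234. ] [ 0.5254 -0.4048  0.0791] [0.031 0.032 0.016]
top [236.6 281.6] [0.4043 0.2372 0.0784] [0.032 0.032 0.021]
```

```bash
python3 -m pendant '[{"claw":0.75,"dx":-10,"dy":-40,"dz":-10,"twist":0},{"claw":0.75,"dx":-20,"dy":-80,"dz":-30,"twist":0},{"claw":0.75,"dx":-30,"dy":-115,"dz":-45,"twist":0},{"claw":0.75,"dx":-37,"dy":-132,"dz":-60,"twist":0},{"claw":0.75,"dx":-37,"dy":-132,"dz":-95,"twist":0},{"claw":0.75,"dx":-37,"dy":-132,"dz":-130,"twist":0},{"claw":0.75,"dx":-37,"dy":-132,"dz":-155,"twist":0},{"claw":0.75,"dx":-37,"dy":-132,"dz":-166,"twist":0}]' 20;  python3 -m pendant '[{"claw":0.75,"dx":0,"dy":0,"dz":0,"twist":0},{"claw":0.2,"dx":0,"dy":0,"dz":0,"twist":0},{"claw":0.2,"dx":0,"dy":0,"dz":0,"twist":0},{"claw":0.2,"dx":0,"dy":0,"dz":0,"twist":0},{"claw":0.2,"dx":0,"dy":0,"dz":0,"twist":0},{"claw":0.2,"dx":0,"dy":0,"dz":0,"twist":0},{"claw":0.2,"dx":0,"dy":0,"dz":0,"twist":0}]' 20
```

```text
clock: 9.15
tool_pos: [0.5153, -0.3033, 0.014]
eef_rot: [0.999, -0.032, -0.002, -0.001]
contact_force: [0.3, -0.9, 0.0]
opening: 0.753
finger_force: 0.0
clock: 9.85
tool_pos: [0.517, -0.305, 0.0171]
eef_rot: [0.999, -0.032, 0.001, 0.0]
contact_force: [-0.1, -0.1, 3.9]
opening: 0.372
finger_force: 19.9
```

```bash
python3 -m pendant '[{"claw":0.2,"dx":0,"dy":0,"dz":25,"twist":0},{"claw":0.2,"dx":0,"dy":0,"dz":65,"twist":0},{"claw":0.2,"dx":0,"dy":0,"dz":110,"twist":0},{"claw":0.2,"dx":3,"dy":30,"dz":145,"twist":0},{"claw":0.2,"dx":8,"dy":70,"dz":160,"twist":0},{"claw":0.2,"dx":14,"dy":115,"dz":160,"twist":0},{"claw":0.2,"dx":20,"dy":160,"dz":160,"twist":0},{"claw":0.2,"dx":26,"dy":205,"dz":160,"twist":0}]'; python3 -m pendant '[{"claw":0.2,"dx":6,"dy":40,"dz":0,"twist":0},{"claw":0.2,"dx":6,"dy":57,"dz":0,"twist":0},{"claw":0.2,"dx":6,"dy":57,"dz":-25,"twist":0},{"claw":0.2,"dx":6,"dy":57,"dz":-60,"twist":0},{"claw":0.2,"dx":6,"dy":57,"dz":-90,"twist":0},{"claw":0.2,"dx":6,"dy":57,"dz":-100,"twist":0},{"claw":0.2,"dx":6,"dy":57,"dz":-104,"twist":0},{"claw":0.2,"dx":6,"dy":57,"dz":-104,"twist":0}]';python3 -m pendant '[{"claw":0.2,"dx":0,"dy":0,"dz":0,"twist":0},{"claw":0.55,"dx":0,"dy":0,"dz":0,"twist":0},{"claw":0.55,"dx":0,"dy":0,"dz":0,"twist":0},{"claw":0.55,"dx":0,"dy":0,"dz":0,"twist":0},{"claw":0.55,"dx":0,"dy":0,"dz":40,"twist":0},{"claw":0.55,"dx":0,"dy":0,"dz":85,"twist":0},{"claw":0.75,"dx":0,"dy":-45,"dz":110,"twist":0},{"claw":0.75,"dx":0,"dy":-90,"dz":110,"twist":0}]'
python3 - <<'E'
from h import *
for n in("scene","top"):
    I,D=eyes.snapshot(n)
    for o in caps(n,I,D,.12,.15)+caps(n,I,D):
        if 15<o[4][0]<22: print(n,o[0],o[2],o[3])
E
```

```text
clock: 10.65
tool_pos: [0.5421, -0.0977, 0.1765]
eef_rot: [0.999, -0.032, -0.0, -0.0]
contact_force: [0.4, -0.0, -0.5]
opening: 0.368
finger_force: 20.0
clock: 11.45
tool_pos: [0.5486, -0.0428, 0.073]
eef_rot: [0.999, -0.032, 0.0, 0.0]
contact_force: [-0.2, 0.2, -0.9]
opening: 0.365
finger_force: 20.0
clock: 12.25
tool_pos: [0.5519, -0.132, 0.1866]
eef_rot: [1.0, -0.03, 0.004, 0.0]
contact_force: [0.6, -1.2, -0.0]
opening: 0.707
finger_force: 0.0
scene [310.5 277.1] [ 0.5492 -0.0415  0.1309] [0.036 0.03  0.022]
scene [307.6 294.9] [ 0.6081 -0.0461  0.1304] [0.033 0.03  0.02 ]
scene [406. 245.] [0.4091 0.2405 0.0778] [0.039 0.03  0.018]
scene [183.7 280.8] [ 0.5293 -0.4022  0.078 ] [0.035 0.033 0.019]
scene [433.8 281.2] [0.5286 0.3092 0.0783] [0.035 0.032 0.02 ]
top [351.5 198.5] [ 0.6054 -0.0484  0.1306] [0.031 0.027 0.018]
top [350.2 222.1] [ 0.5473 -0.0459  0.1305] [0.033 0.032 0.019]
top [100.  168.3] [0.6912 0.5939 0.0792] [0.061 0.023 0.021]
top [210.9 232.1] [0.5288 0.3055 0.0782] [0.031 0.033 0.018]
top [493.1 234.1] [ 0.5257 -0.4061  0.0792] [0.031 0.034 0.02 ]
top [236.5 281.6] [0.4044 0.237  0.0779] [0.032 0.034 0.019]
```

```bash
python3 -m pendant '[{"claw":0.75,"dx":-4,"dy":-45,"dz":-5,"twist":0},{"claw":0.75,"dx":-8,"dy":-90,"dz":-10,"twist":0},{"claw":0.75,"dx":-11,"dy":-138,"dz":-15,"twist":0},{"claw":0.75,"dx":-14,"dy":-185,"dz":-20,"twist":0},{"claw":0.75,"dx":-17,"dy":-230,"dz":-30,"twist":0},{"claw":0.75,"dx":-20,"dy":-262,"dz":-45,"twist":0},{"claw":0.75,"dx":-20,"dy":-271,"dz":-60,"twist":0},{"claw":0.75,"dx":-20,"dy":-271,"dz":-75,"twist":0}]' 20;  python3 -m pendant '[{"claw":0.75,"dx":0,"dy":0,"dz":-40,"twist":0},{"claw":0.75,"dx":0,"dy":0,"dz":-75,"twist":0},{"claw":0.75,"dx":0,"dy":0,"dz":-91,"twist":0},{"claw":0.75,"dx":0,"dy":0,"dz":-91,"twist":0},{"claw":0.2,"dx":0,"dy":0,"dz":-91,"twist":0},{"claw":0.2,"dx":0,"dy":0,"dz":-91,"twist":0},{"claw":0.2,"dx":0,"dy":0,"dz":-91,"twist":0},{"claw":0.2,"dx":0,"dy":0,"dz":-91,"twist":0}]' 20;python3 -m pendant '[{"claw":0.2,"dx":0,"dy":0,"dz":0,"twist":0},{"claw":0.2,"dx":0,"dy":0,"dz":0,"twist":0},{"claw":0.2,"dx":0,"dy":0,"dz":0,"twist":0}]' 20
```

```text
clock: 13.15
tool_pos: [0.5278, -0.4045, 0.1062]
eef_rot: [0.999, -0.033, -0.0, 0.0]
contact_force: [-0.1, 0.5, -0.4]
opening: 0.75
finger_force: 0.0
clock: 13.95
tool_pos: [0.5292, -0.4041, 0.0177]
eef_rot: [0.999, -0.032, 0.001, 0.001]
contact_force: [0.2, -0.7, 0.5]
opening: 0.41
finger_force: 0.0
clock: 14.25
tool_pos: [0.5291, -0.4042, 0.0174]
eef_rot: [0.999, -0.032, 0.001, 0.001]
contact_force: [0.4, -0.4, 5.6]
opening: 0.37
finger_force: 20.0
```

```bash
python3 -m pendant '[{"claw":0.2,"dx":0,"dy":0,"dz":25,"twist":0},{"claw":0.2,"dx":0,"dy":0,"dz":65,"twist":0},{"claw":0.2,"dx":0,"dy":0,"dz":110,"twist":0},{"claw":0.2,"dx":5,"dy":25,"dz":150,"twist":0},{"claw":0.2,"dx":15,"dy":65,"dz":175,"twist":0},{"claw":0.2,"dx":25,"dy":110,"dz":180,"twist":0},{"claw":0.2,"dx":35,"dy":157,"dz":180,"twist":0},{"claw":0.2,"dx":45,"dy":204,"dz":180,"twist":0}]'; python3 -m pendant '[{"claw":0.2,"dx":10,"dy":47,"dz":0,"twist":0},{"claw":0.2,"dx":20,"dy":94,"dz":0,"twist":0},{"claw":0.2,"dx":28,"dy":140,"dz":0,"twist":0},{"claw":0.2,"dx":34,"dy":180,"dz":0,"twist":0},{"claw":0.2,"dx":39,"dy":212,"dz":0,"twist":0},{"claw":0.2,"dx":40,"dy":226,"dz":0,"twist":0},{"claw":0.2,"dx":40,"dy":226,"dz":-15,"twist":0},{"claw":0.2,"dx":40,"dy":226,"dz":-40,"twist":0}]';python3 -m pendant '[{"claw":0.2,"dx":0,"dy":0,"dz":-35,"twist":0},{"claw":0.2,"dx":0,"dy":0,"dz":-65,"twist":0},{"claw":0.2,"dx":0,"dy":0,"dz":-80,"twist":0},{"claw":0.2,"dx":0,"dy":0,"dz":-84,"twist":0},{"claw":0.2,"dx":0,"dy":0,"dz":-84,"twist":0},{"claw":0.2,"dx":0,"dy":0,"dz":-84,"twist":0}]'
```

```text
clock: 15.05
tool_pos: [0.5733, -0.1977, 0.1965]
eef_rot: [0.999, -0.032, -0.0, -0.0]
contact_force: [0.7, 0.2, -1.7]
opening: 0.371
finger_force: 20.0
clock: 15.85
tool_pos: [0.6146, 0.0257, 0.1572]
eef_rot: [0.999, -0.032, 0.002, 0.0]
contact_force: [-0.0, -0.4, -1.6]
opening: 0.364
finger_force: 20.0
clock: 16.45
tool_pos: [0.6141, 0.0256, 0.0731]
eef_rot: [0.999, -0.033, 0.001, 0.0]
contact_force: [-0.5, -0.0, -1.5]
opening: 0.371
finger_force: 20.0
```

```bash
python3 -m pendant '[{"claw":0.55,"dx":0,"dy":0,"dz":0,"twist":0},{"claw":0.55,"dx":0,"dy":0,"dz":0,"twist":0},{"claw":0.55,"dx":0,"dy":0,"dz":0,"twist":0},{"claw":0.55,"dx":0,"dy":0,"dz":40,"twist":0},{"claw":0.55,"dx":0,"dy":0,"dz":85,"twist":0},{"claw":0.75,"dx":-30,"dy":30,"dz":110,"twist":0},{"claw":0.75,"dx":-60,"dy":65,"dz":110,"twist":0},{"claw":0.75,"dx":-95,"dy":100,"dz":110,"twist":0}]'
python3 - <<'E'
from h import *
for n in("scene","top"):
    I,D=eyes.snapshot(n)
    for o in caps(n,I,D,.12,.15)+caps(n,I,D):
        if 15<o[4][0]<22: print(n,o[0],o[2],o[3])
E
```

```text
clock: 17.25
tool_pos: [0.519, 0.1276, 0.1838]
eef_rot: [0.999, -0.033, 0.002, -0.001]
contact_force: [-0.2, 0.7, 0.2]
opening: 0.745
finger_force: 0.0
scene [310.4 277. ] [ 0.5495 -0.0414  0.131 ] [0.037 0.03  0.021]
scene [307.6 294.8] [ 0.6085 -0.0461  0.1312] [0.032 0.03  0.02 ]
scene [404.8 247. ] [0.4114 0.2388 0.0776] [0.027 0.027 0.018]
scene [433.7 281.1] [0.5306 0.3096 0.0798] [0.034 0.033 0.019]
scene [539.8 322.2] [0.665  0.5826 0.0793] [0.053 0.042 0.021]
top [322.1 195.7] [0.6121 0.0238 0.1311] [0.034 0.029 0.019]
top [352.3 198.5] [ 0.6053 -0.0508  0.1303] [0.032 0.032 0.02 ]
top [350.3 222. ] [ 0.5479 -0.0459  0.1325] [0.034 0.032 0.023]
top [210.8 232.1] [0.5289 0.3058 0.0785] [0.032 0.032 0.02 ]
```

```bash
python3 -m pendant '[{"claw":0.75,"dx":-32,"dy":32,"dz":0,"twist":0},{"claw":0.75,"dx":-64,"dy":64,"dz":0,"twist":0},{"claw":0.75,"dx":-95,"dy":95,"dz":-10,"twist":0},{"claw":0.75,"dx":-112,"dy":112,"dz":-25,"twist":0},{"claw":0.75,"dx":-112,"dy":112,"dz":-60,"twist":0},{"claw":0.75,"dx":-112,"dy":112,"dz":-100,"twist":0},{"claw":0.75,"dx":-112,"dy":112,"dz":-140,"twist":0},{"claw":0.75,"dx":-112,"dy":112,"dz":-166,"twist":0}]' 20;  python3 -m pendant '[{"claw":0.75,"dx":0,"dy":0,"dz":0,"twist":0},{"claw":0.75,"dx":0,"dy":0,"dz":0,"twist":0},{"claw":0.2,"dx":0,"dy":0,"dz":0,"twist":0},{"claw":0.2,"dx":0,"dy":0,"dz":0,"twist":0},{"claw":0.2,"dx":0,"dy":0,"dz":0,"twist":0},{"claw":0.2,"dx":0,"dy":0,"dz":0,"twist":0},{"claw":0.2,"dx":0,"dy":0,"dz":0,"twist":0},{"claw":0.2,"dx":0,"dy":0,"dz":0,"twist":0}]' 20
```

```text
clock: 18.15
tool_pos: [0.4064, 0.2382, 0.0143]
eef_rot: [0.999, -0.032, -0.0, 0.0]
contact_force: [-1.3, 0.7, -0.1]
opening: 0.751
finger_force: 0.0
clock: 18.95
tool_pos: [0.4069, 0.2389, 0.0169]
eef_rot: [0.999, -0.032, 0.0, -0.0]
contact_force: [0.8, 0.3, 6.1]
opening: 0.37
finger_force: 19.9
```

```bash
python3 -m pendant '[{"claw":0.2,"dx":0,"dy":0,"dz":25,"twist":0},{"claw":0.2,"dx":0,"dy":0,"dz":65,"twist":0},{"claw":0.2,"dx":0,"dy":0,"dz":110,"twist":0},{"claw":0.2,"dx":15,"dy":-10,"dz":150,"twist":0},{"claw":0.2,"dx":45,"dy":-30,"dz":165,"twist":0},{"claw":0.2,"dx":83,"dy":-54,"dz":165,"twist":0},{"claw":0.2,"dx":122,"dy":-79,"dz":165,"twist":0},{"claw":0.2,"dx":160,"dy":-104,"dz":165,"twist":0}]'; python3 -m pendant '[{"claw":0.2,"dx":33,"dy":-22,"dz":0,"twist":0},{"claw":0.2,"dx":52,"dy":-34,"dz":0,"twist":0},{"claw":0.2,"dx":52,"dy":-34,"dz":-25,"twist":0},{"claw":0.2,"dx":52,"dy":-34,"dz":-65,"twist":0},{"claw":0.2,"dx":52,"dy":-34,"dz":-95,"twist":0},{"claw":0.2,"dx":52,"dy":-34,"dz":-105,"twist":0},{"claw":0.2,"dx":52,"dy":-34,"dz":-109,"twist":0},{"claw":0.2,"dx":52,"dy":-34,"dz":-109,"twist":0}]'; python3 -m pendant '[{"claw":0.2,"dx":0,"dy":0,"dz":0,"twist":0},{"claw":0.55,"dx":0,"dy":0,"dz":0,"twist":0},{"claw":0.55,"dx":0,"dy":0,"dz":0,"twist":0},{"claw":0.55,"dx":0,"dy":0,"dz":0,"twist":0},{"claw":0.55,"dx":0,"dy":0,"dz":40,"twist":0},{"claw":0.55,"dx":0,"dy":0,"dz":85,"twist":0},{"claw":0.75,"dx":-20,"dy":40,"dz":110,"twist":0},{"claw":0.75,"dx":-40,"dy":85,"dz":110,"twist":0}]'
python3 - <<'E'
from h import *
for n in("scene","top"):
    I,D=eyes.snapshot(n)
    for o in caps(n,I,D,.12,.15)+caps(n,I,D):
        if 15<o[4][0]<22: print(n,o[0],o[2],o[3])
E
```

```text
clock: 19.75
tool_pos: [0.5674, 0.1332, 0.1815]
eef_rot: [0.999, -0.032, -0.0, 0.0]
contact_force: [0.5, 0.6, -1.8]
opening: 0.363
finger_force: 20.0
clock: 20.55
tool_pos: [0.6185, 0.1005, 0.0731]
eef_rot: [0.999, -0.032, 0.0, 0.0]
contact_force: [-0.2, -1.1, -1.6]
opening: 0.369
finger_force: 20.0
clock: 21.35
tool_pos: [0.5823, 0.184, 0.1869]
eef_rot: [0.999, -0.035, 0.005, -0.001]
contact_force: [0.2, 2.3, -0.8]
opening: 0.708
finger_force: 0.0
scene [311.3 275.5] [ 0.5446 -0.0387  0.1311] [0.036 0.03  0.021]
scene [314.5 291.1] [ 0.5951 -0.0301  0.1333] [0.033 0.03  0.021]
scene [364.6 298.2] [0.6176 0.103  0.131 ] [0.034 0.032 0.022]
scene [433.9 281.2] [0.5312 0.3091 0.0783] [0.036 0.033 0.02 ]
top [291.7 194.3] [0.6151 0.0986 0.1304] [0.03  0.032 0.021]
top [322.2 195.9] [0.6125 0.0237 0.1308] [0.033 0.03  0.019]
top [345.9 202.6] [ 0.5953 -0.035   0.1323] [0.032 0.03  0.022]
top [349.6 224.2] [ 0.541  -0.0434  0.1317] [0.031 0.032 0.022]
```

One placed head was knocked from (0.607,-0.048) to (0.595,-0.033). It is still upright and well inside the tray, so I'll go on with the last head.

```bash
python3 -m pendant '[{"claw":0.75,"dx":-16,"dy":40,"dz":0,"twist":0},{"claw":0.75,"dx":-32,"dy":82,"dz":0,"twist":0},{"claw":0.75,"dx":-45,"dy":113,"dz":-10,"twist":0},{"claw":0.75,"dx":-48,"dy":122,"dz":-25,"twist":0},{"claw":0.75,"dx":-48,"dy":122,"dz":-60,"twist":0},{"claw":0.75,"dx":-48,"dy":122,"dz":-100,"twist":0},{"claw":0.75,"dx":-48,"dy":122,"dz":-140,"twist":0},{"claw":0.75,"dx":-48,"dy":122,"dz":-166,"twist":0}]' 20;  python3 -m pendant '[{"claw":0.75,"dx":0,"dy":0,"dz":0,"twist":0},{"claw":0.75,"dx":0,"dy":0,"dz":0,"twist":0},{"claw":0.2,"dx":0,"dy":0,"dz":0,"twist":0},{"claw":0.2,"dx":0,"dy":0,"dz":0,"twist":0},{"claw":0.2,"dx":0,"dy":0,"dz":0,"twist":0},{"claw":0.2,"dx":0,"dy":0,"dz":0,"twist":0},{"claw":0.2,"dx":0,"dy":0,"dz":0,"twist":0},{"claw":0.2,"dx":0,"dy":0,"dz":0,"twist":0}]' 20
```

```text
clock: 22.25
tool_pos: [0.5296, 0.3047, 0.0132]
eef_rot: [0.999, -0.033, -0.001, 0.002]
contact_force: [0.4, 0.3, 0.8]
opening: 0.748
finger_force: 0.0
clock: 23.05
tool_pos: [0.5311, 0.3077, 0.0171]
eef_rot: [0.999, -0.032, 0.001, -0.0]
contact_force: [0.7, 0.5, 3.8]
opening: 0.372
finger_force: 19.9
```

```bash
python3 -m pendant '[{"claw":0.2,"dx":0,"dy":0,"dz":25,"twist":0},{"claw":0.2,"dx":0,"dy":0,"dz":65,"twist":0},{"claw":0.2,"dx":0,"dy":0,"dz":110,"twist":0},{"claw":0.2,"dx":2,"dy":-20,"dz":150,"twist":0},{"claw":0.2,"dx":8,"dy":-55,"dz":165,"twist":0},{"claw":0.2,"dx":14,"dy":-98,"dz":165,"twist":0},{"claw":0.2,"dx":20,"dy":-143,"dz":165,"twist":0},{"claw":0.2,"dx":25,"dy":-180,"dz":165,"twist":0}]'; python3 -m pendant '[{"claw":0.2,"dx":3,"dy":-18,"dz":0,"twist":0},{"claw":0.2,"dx":3,"dy":-23,"dz":0,"twist":0},{"claw":0.2,"dx":3,"dy":-23,"dz":-25,"twist":0},{"claw":0.2,"dx":3,"dy":-23,"dz":-65,"twist":0},{"claw":0.2,"dx":3,"dy":-23,"dz":-95,"twist":0},{"claw":0.2,"dx":3,"dy":-23,"dz":-105,"twist":0},{"claw":0.2,"dx":3,"dy":-23,"dz":-109,"twist":0},{"claw":0.2,"dx":3,"dy":-23,"dz":-109,"twist":0}]'; python3 -m pendant '[{"claw":0.2,"dx":0,"dy":0,"dz":0,"twist":0},{"claw":0.55,"dx":0,"dy":0,"dz":0,"twist":0},{"claw":0.55,"dx":0,"dy":0,"dz":0,"twist":0},{"claw":0.55,"dx":0,"dy":0,"dz":0,"twist":0},{"claw":0.55,"dx":0,"dy":0,"dz":40,"twist":0},{"claw":0.55,"dx":0,"dy":0,"dz":85,"twist":0},{"claw":0.55,"dx":-40,"dy":-20,"dz":110,"twist":0},{"claw":0.55,"dx":-80,"dy":-45,"dz":110,"twist":0}]'
python3 - <<'E'
from h import *
for n in("scene","top"):
    I,D=eyes.snapshot(n)
    for o in caps(n,I,D,.12,.15)+caps(n,I,D):
        if 15<o[4][0]<22: print(n,o[0],o[2],o[3])
    if n=="scene": cv2.imwrite("pics/t1.png",cv2.resize(I[220:360,260:420],(640,560)))
E
```

```text
clock: 23.85
tool_pos: [0.5554, 0.1239, 0.1814]
eef_rot: [0.999, -0.033, -0.0, 0.001]
contact_force: [0.4, 0.2, -1.3]
opening: 0.367
finger_force: 19.9
clock: 24.65
tool_pos: [0.5588, 0.1055, 0.0731]
eef_rot: [1.0, -0.031, 0.0, -0.0]
contact_force: [0.1, 0.2, -0.7]
opening: 0.367
finger_force: 20.0
clock: 25.45
tool_pos: [0.4815, 0.0604, 0.1856]
eef_rot: [1.0, -0.031, 0.005, -0.001]
contact_force: [0.7, -0.7, -0.7]
opening: 0.55
finger_force: 0.0
scene [311.1 275.6] [ 0.5464 -0.0388  0.1333] [0.03  0.03  0.026]
scene [364.5 280.1] [0.5583 0.1067 0.1316] [0.035 0.031 0.022]
scene [314.4 291.1] [ 0.5955 -0.0301  0.1313] [0.034 0.03  0.021]
scene [364.7 298.3] [0.6187 0.1027 0.1312] [0.036 0.032 0.022]
top [291.6 194.1] [0.6156 0.0985 0.1332] [0.031 0.032 0.02 ]
top [322.3 195.8] [0.6123 0.0237 0.1314] [0.033 0.029 0.023]
top [345.9 202.6] [ 0.5951 -0.035   0.1321] [0.032 0.03  0.022]
top [349.7 224.3] [ 0.5416 -0.0434  0.1323] [0.031 0.032 0.024]
top [ 99.9 168.3] [0.6909 0.5931 0.0786] [0.062 0.023 0.021]
```

View pics/t1.png

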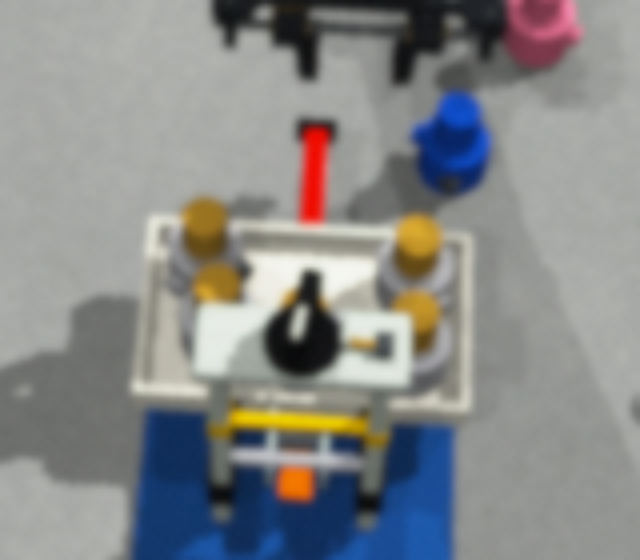

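All five brass heads stand upright on the tray in crop t1, at about (205,215), (217,285), (300,295), (418,240) and (418,310). The red handle is free at (313,175), so I'll grip it next.

```bash
python3 -m pendant '[{"claw":0.55,"dx":-15,"dy":-22,"dz":0,"twist":0},{"claw":0.55,"dx":-15,"dy":-22,"dz":-40,"twist":0},{"claw":0.55,"dx":-15,"dy":-22,"dz":-80,"twist":0},{"claw":0.55,"dx":-15,"dy":-22,"dz":-120,"twist":0},{"claw":0.55,"dx":-15,"dy":-22,"dz":-150,"twist":0},{"claw":0.55,"dx":-15,"dy":-22,"dz":-171,"twist":0},{"claw":0.55,"dx":-15,"dy":-22,"dz":-171,"twist":0},{"claw":0.55,"dx":-15,"dy":-22,"dz":-171,"twist":0}]' 50; python3 -m pendant '[{"claw":0.05,"dx":0,"dy":0,"dz":0,"twist":0},{"claw":0.05,"dx":0,"dy":0,"dz":0,"twist":0},{"claw":0.05,"dx":0,"dy":0,"dz":0,"twist":0},{"claw":0.05,"dx":0,"dy":0,"dz":0,"twist":0},{"claw":0.05,"dx":0,"dy":0,"dz":0,"twist":0},{"claw":0.05,"dx":0,"dy":0,"dz":0,"twist":0}]' 50
```

```text
clock: 26.35
tool_pos: [0.4637, 0.0371, 0.0116]
eef_rot: [0.999, -0.032, -0.0, 0.0]
contact_force: [-0.9, 0.8, -0.1]
opening: 0.549
finger_force: 0.0
clock: 26.95
tool_pos: [0.464, 0.0371, 0.012]
eef_rot: [0.999, -0.032, 0.001, 0.0]
contact_force: [-0.9, 0.1, 6.6]
opening: 0.201
finger_force: 50.0
```

```bash
python3 -m pendant '[{"claw":0.05,"dx":0,"dy":0,"dz":5,"twist":0},{"claw":0.05,"dx":0,"dy":0,"dz":15,"twist":0},{"claw":0.05,"dx":0,"dy":0,"dz":27,"twist":0},{"claw":0.05,"dx":0,"dy":0,"dz":40,"twist":0},{"claw":0.05,"dx":0,"dy":0,"dz":53,"twist":0},{"claw":0.05,"dx":0,"dy":0,"dz":66,"twist":0},{"claw":0.05,"dx":0,"dy":0,"dz":75,"twist":0},{"claw":0.05,"dx":0,"dy":0,"dz":80,"twist":0}]'; python3 -m pendant '[{"claw":0.05,"dx":0,"dy":0,"dz":8,"twist":0},{"claw":0.05,"dx":0,"dy":0,"dz":18,"twist":0},{"claw":0.05,"dx":0,"dy":0,"dz":28,"twist":0},{"claw":0.05,"dx":0,"dy":0,"dz":38,"twist":0},{"claw":0.05,"dx":0,"dy":0,"dz":48,"twist":0},{"claw":0.05,"dx":0,"dy":0,"dz":58,"twist":0},{"claw":0.05,"dx":0,"dy":0,"dz":64,"twist":0},{"claw":0.05,"dx":0,"dy":0,"dz":64,"twist":0}]'; python3 -m pendant '[{"claw":0.05,"dx":0,"dy":0,"dz":0,"twist":0},{"claw":0.05,"dx":0,"dy":0,"dz":0,"twist":0}]'
python3 - <<'E'
from h import *
for n in("scene","top"):
    I,D=eyes.snapshot(n); P=cloud(n,D)
    for o in caps(n,I,D,.255,.30):
        if 12<o[4][0]<25: print(n,o[0],o[1],o[2],o[3])
    if n=="scene": cv2.imwrite("pics/t2.png",cv2.resize(I[200:360,260:420],(600,600)))
E
```

```text
clock: 27.75
tool_pos: [0.464, 0.0371, 0.0925]
eef_rot: [0.999, -0.032, 0.001, -0.0]
contact_force: [3.6, -1.4, -11.7]
opening: 0.198
finger_force: 50.0
clock: 28.55
tool_pos: [0.464, 0.0371, 0.1564]
eef_rot: [0.999, -0.032, 0.001, -0.0]
contact_force: [4.5, -1.4, -9.5]
opening: 0.201
finger_force: 50.0
clock: 28.75
tool_pos: [0.4639, 0.0371, 0.1554]
eef_rot: [0.999, -0.032, 0.0, 0.0]
contact_force: [4.9, -1.1, -10.0]
opening: 0.197
finger_force: 50.0
scene [310.1 247.1] [ 0.5494 -0.0407  0.2769] [ 0.5439 -0.041   0.2694] [0.034 0.031 0.028]
scene [368.  251.9] [0.5646 0.1058 0.2772] [0.5612 0.1061 0.2696] [0.036 0.032 0.029]
scene [313.8 264.4] [ 0.6026 -0.0302  0.277 ] [ 0.5973 -0.0302  0.2696] [0.036 0.03  0.029]
scene [337.  270.3] [0.6193 0.0267 0.2768] [0.6153 0.027  0.27  ] [0.038 0.03  0.029]
scene [367.4 271.7] [0.6231 0.1013 0.2767] [0.6187 0.1024 0.2702] [0.035 0.032 0.03 ]
top [286.9 181.5] [0.6142 0.0978 0.2771] [0.6155 0.0984 0.2695] [0.032 0.031 0.027]
top [320.8 183.4] [0.6102 0.0229 0.2772] [0.6113 0.023  0.2698] [0.033 0.031 0.028]
top [346.9 190.8] [ 0.593  -0.0343  0.2775] [ 0.5948 -0.0343  0.2702] [0.033 0.031 0.03 ]
top [284.5 207.2] [0.5569 0.1032 0.2774] [0.557  0.1029 0.2713] [0.032 0.032 0.028]
top [351.1 214.7] [ 0.54   -0.043   0.2775] [ 0.5414 -0.043   0.2713] [0.033 0.031 0.029]
```

View pics/t2.png

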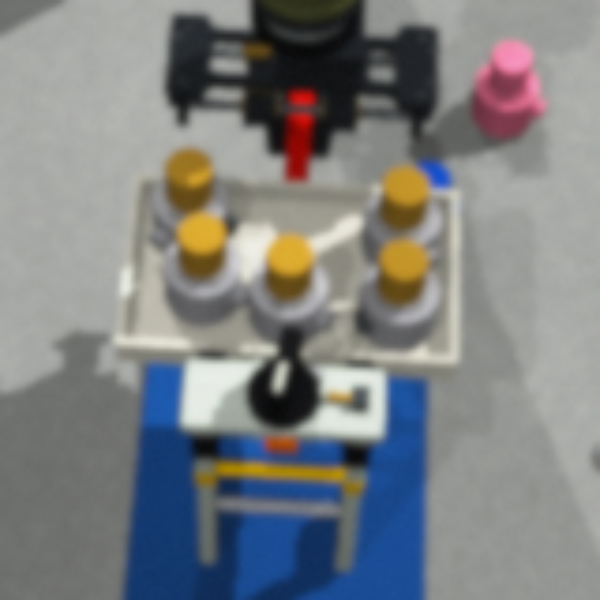

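The tray is up about 0.143 m with all heads upright, and the orange pawl at crop (282,443) sits above the yellow rung at (285,472). I'll lower slowly onto the rung.

```bash
python3 -m pendant '[{"claw":0.05,"dx":0,"dy":0,"dz":-3,"twist":0},{"claw":0.05,"dx":0,"dy":0,"dz":-9,"twist":0},{"claw":0.05,"dx":0,"dy":0,"dz":-16,"twist":0},{"claw":0.05,"dx":0,"dy":0,"dz":-23,"twist":0},{"claw":0.05,"dx":0,"dy":0,"dz":-29,"twist":0},{"claw":0.05,"dx":0,"dy":0,"dz":-32,"twist":0},{"claw":0.05,"dx":0,"dy":0,"dz":-34,"twist":0},{"claw":0.05,"dx":0,"dy":0,"dz":-34,"twist":0}]'; python3 -m pendant '[{"claw":0.05,"dx":0,"dy":0,"dz":-1.5,"twist":0},{"claw":0.05,"dx":0,"dy":0,"dz":-3,"twist":0},{"claw":0.05,"dx":0,"dy":0,"dz":-4,"twist":0},{"claw":0.05,"dx":0,"dy":0,"dz":-5,"twist":0},{"claw":0.05,"dx":0,"dy":0,"dz":-5,"twist":0},{"claw":0.05,"dx":0,"dy":0,"dz":-5,"twist":0}]'
```

```text
clock: 29.65
tool_pos: [0.4639, 0.0371, 0.1206]
eef_rot: [0.999, -0.032, 0.0, 0.0]
contact_force: [5.4, -0.8, -10.3]
opening: 0.201
finger_force: 50.0
clock: 30.25
tool_pos: [0.464, 0.0371, 0.1167]
eef_rot: [0.999, -0.032, 0.0, 0.0]
contact_force: [3.5, -1.1, -0.5]
opening: 0.197
finger_force: 50.0
```

```bash
python3 -m pendant '[{"claw":0.05,"dx":0,"dy":0,"dz":-0.5,"twist":0},{"claw":0.05,"dx":0,"dy":0,"dz":-1,"twist":0},{"claw":0.05,"dx":0,"dy":0,"dz":-1,"twist":0}]'; python3 -m pendant '[{"claw":0.3,"dx":0,"dy":0,"dz":0,"twist":0},{"claw":0.5,"dx":0,"dy":0,"dz":0,"twist":0},{"claw":0.5,"dx":0,"dy":0,"dz":0,"twist":0},{"claw":0.5,"dx":0,"dy":0,"dz":0,"twist":0},{"claw":0.5,"dx":0,"dy":0,"dz":0,"twist":0}]' 10; python3 -m pendant '[{"claw":0.5,"dx":0,"dy":0,"dz":30,"twist":0},{"claw":0.5,"dx":-5,"dy":0,"dz":70,"twist":0},{"claw":0.5,"dx":-10,"dy":0,"dz":115,"twist":0},{"claw":0.5,"dx":-10,"dy":0,"dz":160,"twist":0},{"claw":0.5,"dx":-10,"dy":0,"dz":200,"twist":0},{"claw":0.5,"dx":-10,"dy":0,"dz":225,"twist":0},{"claw":0.5,"dx":-10,"dy":0,"dz":225,"twist":0}]';  python3 - <<'E'
from h import *
for n in("scene","top"):
    I,D=eyes.snapshot(n); P=cloud(n,D); x,y,Z=P[...,0],P[...,1],P[...,2]
    for o in caps(n,I,D,.22,.252):
        if 12<o[4][0]<25: print(n,o[0],o[1],o[2],o[3])
    kk=P[(Z>.295)&(Z<.325)&(x>.66)&(x<.76)&(abs(y)<.1)]
    print("knob",len(kk),cv2.minAreaRect(kk[:,:2].astype(np.float32)),np.median(kk,0))
    if n=="scene": cv2.imwrite("pics/t3.png",cv2.resize(I[200:360,260:420],(600,600)))
E
```

```text
clock: 30.55
tool_pos: [0.464, 0.0371, 0.1162]
eef_rot: [0.999, -0.032, 0.001, -0.0]
contact_force: [2.5, -2.5, 7.6]
opening: 0.199
finger_force: 50.0
clock: 31.05
tool_pos: [0.4631, 0.0372, 0.1153]
eef_rot: [0.999, -0.032, -0.0, 0.0]
contact_force: [0.2, -0.0, -0.6]
opening: 0.501
finger_force: 0.0
clock: 31.75
tool_pos: [0.4556, 0.0375, 0.3437]
eef_rot: [0.999, -0.032, 0.004, -0.001]
contact_force: [0.4, -0.6, -0.1]
opening: 0.502
finger_force: 0.0
scene [310.5 254.9] [ 0.55   -0.0411  0.2387] [ 0.5434 -0.0401  0.2337] [0.036 0.029 0.026]
scene [366.9 259.8] [0.5636 0.1061 0.2384] [0.5596 0.1068 0.2336] [0.035 0.032 0.027]
scene [313.9 272.4] [ 0.6022 -0.0305  0.2388] [ 0.5987 -0.0306  0.2336] [0.035 0.031 0.026]
scene [336.7 278. ] [0.6186 0.0276 0.2387] [0.6138 0.028  0.234 ] [0.033 0.031 0.028]
scene [366.3 279.4] [0.6221 0.1015 0.2389] [0.6186 0.1027 0.2334] [0.035 0.033 0.027]
knob 133 ((0.7084655165672302, 0.022401906549930573), (0.01455038320273161, 0.05302320793271065), 77.29756927490234) [0.71276659 0.0221662  0.30867461]
top [288.2 185.2] [0.6145 0.0984 0.2383] [0.6156 0.0989 0.2331] [0.032 0.032 0.025]
top [321.  185.6] [0.6132 0.0238 0.2393] [0.6141 0.0238 0.2351] [0.027 0.032 0.022]
top [346.7 194.2] [ 0.5938 -0.0351  0.2389] [ 0.5946 -0.0342  0.2329] [0.033 0.03  0.024]
top [350.7 217.3] [ 0.5414 -0.044   0.2391] [ 0.5419 -0.0433  0.2336] [0.033 0.03  0.024]
knob 157 ((0.7077040076255798, 0.018584787845611572), (0.014812517911195755, 0.050516098737716675), 76.23101806640625) [0.70570587 0.01834255 0.30803473]
```

View pics/t3.png

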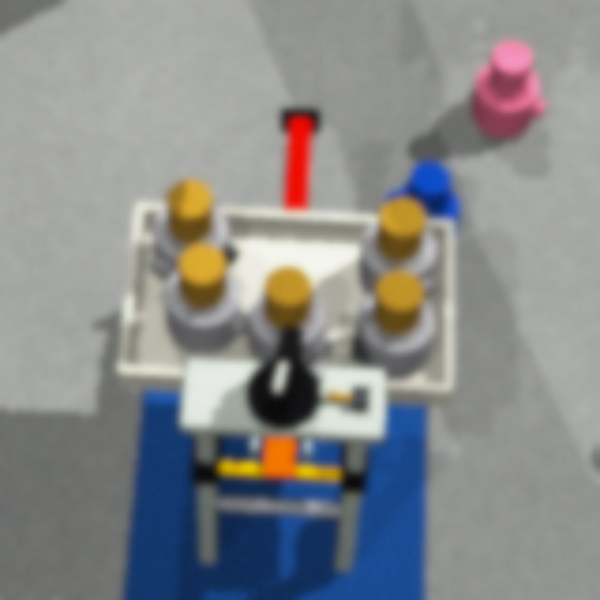

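The tray hangs at about 0.105 with the orange pawl on the yellow rung (crop (280,455)) and the heads upright. Next is the knob, so I'll check the wrist range.

```bash
python3 -c "
from h import *
print(r.get_state()['q'].round(2))"; python3 -m pendant '[{"claw":0.5,"dx":40,"dy":-3,"dz":0,"twist":-0.1},{"claw":0.5,"dx":85,"dy":-6,"dz":0,"twist":-0.167},{"claw":0.5,"dx":130,"dy":-9,"dz":0,"twist":-0.167},{"claw":0.5,"dx":175,"dy":-12,"dz":0,"twist":-0.167},{"claw":0.5,"dx":220,"dy":-15,"dz":0,"twist":-0.167},{"claw":0.5,"dx":250,"dy":-16,"dz":0,"twist":-0.167},{"claw":0.5,"dx":255,"dy":-16.5,"dz":0,"twist":-0.167},{"claw":0.5,"dx":255,"dy":-16.5,"dz":0,"twist":-0.167}]';python3 - <<'E'
from h import *
s=r.get_state(); print(s["q"].round(2),s["tool_pos"])
I,D=eyes.snapshot("scene"); cv2.imwrite("pics/k1.png",cv2.resize(I[200:360,260:420],(600,600)))
E
```

```text
[-0.18  0.29 -0.    1.85  0.    1.   -1.82]
clock: 32.65
tool_pos: [0.7079, 0.0205, 0.3374]
eef_rot: [0.993, -0.115, -0.002, 0.001]
contact_force: [-0.1, 0.2, -0.8]
opening: 0.498
finger_force: 0.0
[-0.12  0.72  0.06  1.06 -0.04  1.36 -1.87] [0.70787861 0.02054539 0.33735322]
```

View pics/k1.png

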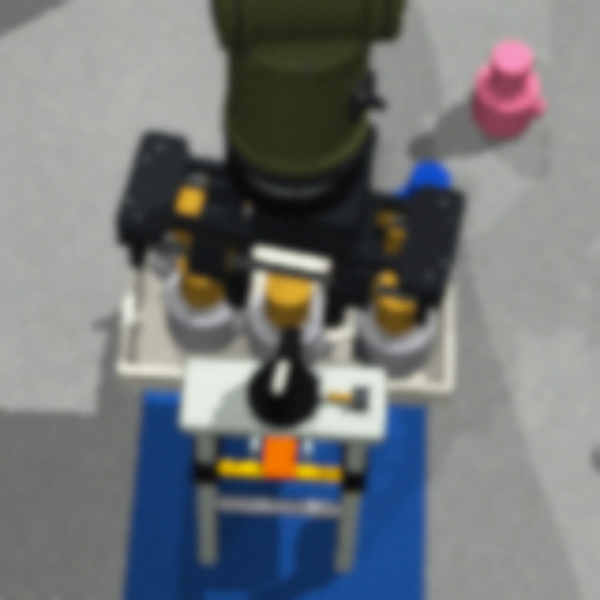

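The gripper stands over the knob (knob at crop (283,390), bar toward (290,345)). Joint 7 at −1.87 could not take the −1.15 rad turn, so I'll use the half-turned grasp first.

```bash
python3 -m pendant '[{"claw":0.5,"dx":0,"dy":0,"dz":0,"twist":0.14},{"claw":0.5,"dx":0,"dy":0,"dz":0,"twist":0.28},{"claw":0.5,"dx":0,"dy":0,"dz":0,"twist":0.42},{"claw":0.5,"dx":0,"dy":0,"dz":0,"twist":0.56},{"claw":0.5,"dx":0,"dy":0,"dz":0,"twist":0.7},{"claw":0.5,"dx":0,"dy":0,"dz":0,"twist":0.84},{"claw":0.5,"dx":0,"dy":0,"dz":0,"twist":0.98},{"claw":0.5,"dx":0,"dy":0,"dz":0,"twist":1.12}]'; python3 -m pendant '[{"claw":0.5,"dx":0,"dy":0,"dz":0,"twist":0.14},{"claw":0.5,"dx":0,"dy":0,"dz":0,"twist":0.28},{"claw":0.5,"dx":0,"dy":0,"dz":0,"twist":0.42},{"claw":0.5,"dx":0,"dy":0,"dz":0,"twist":0.56},{"claw":0.5,"dx":0,"dy":0,"dz":0,"twist":0.7},{"claw":0.5,"dx":0,"dy":0,"dz":0,"twist":0.84},{"claw":0.5,"dx":0,"dy":0,"dz":0,"twist":0.98},{"claw":0.5,"dx":0,"dy":0,"dz":0,"twist":1.12}]';python3 -m pendant '[{"claw":0.5,"dx":0,"dy":0,"dz":0,"twist":0.14},{"claw":0.5,"dx":0,"dy":0,"dz":0,"twist":0.28},{"claw":0.5,"dx":0,"dy":0,"dz":0,"twist":0.42},{"claw":0.5,"dx":0,"dy":0,"dz":0,"twist":0.56},{"claw":0.5,"dx":0,"dy":0,"dz":0,"twist":0.7},{"claw":0.5,"dx":0,"dy":0,"dz":0,"twist":0.84},{"claw":0.5,"dx":0,"dy":0,"dz":0,"twist":0.9},{"claw":0.5,"dx":0,"dy":0,"dz":0,"twist":0.9}]'; python3 -c "
from h import *
s=r.get_state();print(s['q'].round(2),2*np.arctan2(s['eef_rot'][1],s['eef_rot'][0]))"
```

```text
clock: 33.5
tool_pos: [0.707, 0.0209, 0.341]
eef_rot: [0.901, 0.433, -0.0, 0.0]
contact_force: [-0.0, 0.1, -0.1]
opening: 0.501
finger_force: 0.0
clock: 34.3
tool_pos: [0.707, 0.0209, 0.341]
eef_rot: [0.533, 0.846, -0.001, 0.0]
contact_force: [0.1, 0.1, 0.5]
opening: 0.498
finger_force: 0.0
clock: 35.1
tool_pos: [0.7073, 0.0209, 0.3409]
eef_rot: [0.115, 0.993, -0.001, -0.0]
contact_force: [0.2, -0.0, -0.3]
opening: 0.497
finger_force: 0.0
[ 0.19  0.77 -0.7   1.04  0.47  1.47  0.93] 2.9106707116699653
```

```bash
python3 -m pendant '[{"claw":0.5,"dx":1,"dy":0,"dz":-30,"twist":0},{"claw":0.5,"dx":1,"dy":0,"dz":-65,"twist":0},{"claw":0.5,"dx":1,"dy":0,"dz":-85,"twist":0},{"claw":0.5,"dx":1,"dy":0,"dz":-94,"twist":0},{"claw":0.5,"dx":1,"dy":0,"dz":-94,"twist":0},{"claw":0.5,"dx":1,"dy":0,"dz":-94,"twist":0}]' 50; python3 -m pendant '[{"claw":0.05,"dx":0,"dy":0,"dz":0,"twist":0},{"claw":0.05,"dx":0,"dy":0,"dz":0,"twist":0},{"claw":0.05,"dx":0,"dy":0,"dz":0,"twist":0},{"claw":0.05,"dx":0,"dy":0,"dz":0,"twist":0},{"claw":0.05,"dx":0,"dy":0,"dz":0,"twist":0},{"claw":0.05,"dx":0,"dy":0,"dz":0,"twist":0},{"claw":0.05,"dx":0,"dy":0,"dz":0,"twist":0}]' 50
```

```text
clock: 35.7
tool_pos: [0.7101, 0.0211, 0.2479]
eef_rot: [0.116, 0.993, 0.0, 0.001]
contact_force: [0.4, -0.1, 0.2]
opening: 0.498
finger_force: 0.0
clock: 36.4
tool_pos: [0.7098, 0.0205, 0.2468]
eef_rot: [0.116, 0.993, 0.0, 0.0]
contact_force: [-0.8, -1.5, 2.1]
opening: 0.155
finger_force: 50.0
```

```bash
python3 -m pendant '[{"claw":0.05,"dx":0,"dy":0,"dz":0,"twist":-0.08},{"claw":0.05,"dx":0,"dy":0,"dz":0,"twist":-0.16},{"claw":0.05,"dx":0,"dy":0,"dz":0,"twist":-0.24},{"claw":0.05,"dx":0,"dy":0,"dz":0,"twist":-0.32},{"claw":0.05,"dx":0,"dy":0,"dz":0,"twist":-0.4},{"claw":0.05,"dx":0,"dy":0,"dz":0,"twist":-0.48},{"claw":0.05,"dx":0,"dy":0,"dz":0,"twist":-0.56},{"claw":0.05,"dx":0,"dy":0,"dz":0,"twist":-0.64}]'; python3 -m pendant '[{"claw":0.05,"dx":0,"dy":0,"dz":0,"twist":-0.08},{"claw":0.05,"dx":0,"dy":0,"dz":0,"twist":-0.16},{"claw":0.05,"dx":0,"dy":0,"dz":0,"twist":-0.24},{"claw":0.05,"dx":0,"dy":0,"dz":0,"twist":-0.32},{"claw":0.05,"dx":0,"dy":0,"dz":0,"twist":-0.4},{"claw":0.05,"dx":0,"dy":0,"dz":0,"twist":-0.46},{"claw":0.05,"dx":0,"dy":0,"dz":0,"twist":-0.51},{"claw":0.05,"dx":0,"dy":0,"dz":0,"twist":-0.51}]'; python3 -m pendant '[{"claw":0.05,"dx":0,"dy":0,"dz":0,"twist":0},{"claw":0.5,"dx":0,"dy":0,"dz":0,"twist":0},{"claw":0.5,"dx":0,"dy":0,"dz":0,"twist":0},{"claw":0.5,"dx":0,"dy":0,"dz":0,"twist":0},{"claw":0.5,"dx":0,"dy":0,"dz":0,"twist":0},{"claw":0.5,"dx":0,"dy":0,"dz":40,"twist":0},{"claw":0.5,"dx":0,"dy":0,"dz":85,"twist":0},{"claw":0.5,"dx":0,"dy":0,"dz":110,"twist":0}]'; python3 -m pendant '[{"claw":0.5,"dx":-45,"dy":0,"dz":0,"twist":0},{"claw":0.5,"dx":-90,"dy":0,"dz":0,"twist":0},{"claw":0.5,"dx":-135,"dy":0,"dz":0,"twist":0},{"claw":0.5,"dx":-180,"dy":0,"dz":10,"twist":0},{"claw":0.5,"dx":-225,"dy":0,"dz":10,"twist":0},{"claw":0.5,"dx":-260,"dy":0,"dz":10,"twist":0},{"claw":0.5,"dx":-260,"dy":0,"dz":10,"twist":0},{"claw":0.5,"dx":-260,"dy":0,"dz":10,"twist":0}]';  python3 - <<'E'
from h import *
for n in("scene","top"):
    I,D=eyes.snapshot(n); P=cloud(n,D); x,y,Z=P[...,0],P[...,1],P[...,2]
    for o in caps(n,I,D,.22,.252):
        if 12<o[4][0]<25: print(n,o[0],o[1],o[2],o[3])
    kk=P[(Z>.295)&(Z<.325)&(x>.66)&(x<.76)&(abs(y)<.1)]
    print("knob",len(kk),cv2.minAreaRect(kk[:,:2].astype(np.float32)),np.median(kk,0))
    if n=="scene": cv2.imwrite("pics/k2.png",cv2.resize(I[200:360,260:420],(600,600)))
E
```

```text
clock: 37.2
tool_pos: [0.709, 0.0192, 0.2468]
eef_rot: [0.424, 0.906, -0.001, -0.0]
contact_force: [-2.1, -3.2, 5.3]
opening: 0.154
finger_force: 50.0
clock: 38.0
tool_pos: [0.708, 0.0187, 0.2468]
eef_rot: [0.638, 0.77, -0.002, -0.0]
contact_force: [-5.1, -2.8, 6.2]
opening: 0.156
finger_force: 50.0
clock: 38.8
tool_pos: [0.7108, 0.0213, 0.3604]
eef_rot: [0.638, 0.77, 0.002, 0.002]
contact_force: [1.0, 0.3, -0.0]
opening: 0.499
finger_force: 0.0
clock: 39.6
tool_pos: [0.45, 0.0207, 0.367]
eef_rot: [0.638, 0.77, 0.001, 0.001]
contact_force: [1.1, 0.0, 0.4]
opening: 0.5
finger_force: 0.0
scene [310.5 254.9] [ 0.5492 -0.039   0.2391] [ 0.5428 -0.0401  0.2341] [0.036 0.029 0.028]
scene [366.9 259.7] [0.5626 0.106  0.2386] [0.5594 0.1065 0.2354] [0.035 0.031 0.029]
scene [313.9 272.5] [ 0.6018 -0.0305  0.2391] [ 0.5982 -0.0306  0.2329] [0.033 0.031 0.026]
scene [336.8 278.1] [0.6184 0.0276 0.2387] [0.614  0.0281 0.2332] [0.036 0.031 0.026]
scene [366.3 279.4] [0.6219 0.1015 0.239 ] [0.6172 0.1024 0.2328] [0.036 0.033 0.025]
knob 161 ((0.7090761661529541, 0.022420009598135948), (0.018356800079345703, 0.050374917685985565), 11.74305248260498) [0.71278687 0.02220519 0.30810139]
top [288.2 185.2] [0.6147 0.0985 0.2386] [0.6157 0.0988 0.2332] [0.032 0.032 0.024]
top [320.6 184.9] [0.6147 0.0259 0.2394] [0.6147 0.0238 0.2385] [0.024 0.032 0.013]
top [346.8 194. ] [ 0.594 -0.035  0.239] [ 0.5946 -0.034   0.234 ] [0.032 0.03  0.025]
top [352.4 216.7] [ 0.5432 -0.0464  0.2382] [ 0.5421 -0.0465  0.2331] [0.032 0.023 0.024]
knob 177 ((0.7075812220573425, 0.01830175518989563), (0.015309780836105347, 0.04993155598640442), 11.088980674743652) [0.70602483 0.01842383 0.30716827]
```

View pics/k2.png

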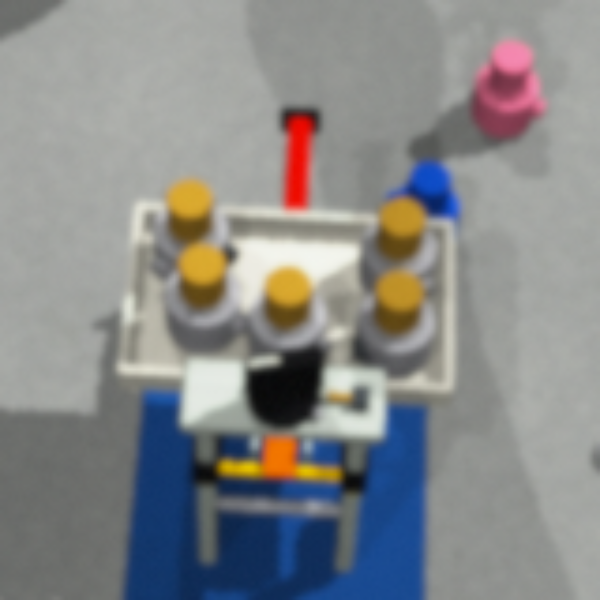

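The last picture shows the knob bar crosswise at crop (285,385), at about 1.31 rad, so it is past the click. The pawl sits level on the yellow rung at (280,455), all five heads are upright, and the arm is clear. I'm handing the job in.

```bash
python3 -c "
from plant import r
print(r.finish_job())"
```

```text
the job is handed in; nothing more can be done
None
```

The job is handed in, though the hand-in gave no verdict: all five brass heads stand upright on the tray, the tray hangs by its pawl on the yellow rung at about 0.105 m, and the knob is at about 1.31 rad, past its click.

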